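# Key the carrier wheel onto the tube rotator

### The job

Get the tube rotator ready: take the full-length rectangular key out of the key stand, drop it into the slot of the leaning shaft until it is fully down, and let go of it. Then slide the carrier wheel onto the shaft, boss uppermost, with its keyway over the key, until it sits fully home on the shoulder, and let go. Leave the other key, the pin and everything else on the bench where they are.

Things in the scene. Friction and masses are not known exactly. Their poses are not given: they have to be found in the camera images.
- shaft_end (a point): centre of the flat free end of the tube rotator's steel shaft, 24 mm diameter, last 2 mm bevelled. z points out along the shaft, 0.61 rad (35 degrees) from vertical, leaning to the machine's low side, which faces the robot; x points square off the shaft's upper side (away from the low side). These axes do not turn with the shaft. It turns stiffly (0.15 N m) between stops 0.6 rad either way
- slot_mid (a point): where the centre of the fully seated key lies if the slot faces x: 10.5 mm from the axis, 20 mm below the shaft's end (axes as shaft_end). The slot is not measured: at first it lies up to 0.5 rad round the shaft to either side of x; see it or feel for it. 9.5 mm wide (mouth bevelled to 10), open outwards and at the shaft's end, flat floor 5.5 mm from the axis, closed bottom 42 mm below the end
- shoulder (a point): centre of the 36 mm diameter shoulder on which the wheel's underside comes to rest, 52 mm below the shaft's end (axes as shaft_end). Below it is the rotator, a white wedge-shaped machine of about 185 x 130 x 125 mm, fixed to the bench. The wheel fully home has its centre on the shaft's axis, 23 mm above the shoulder and 29 mm below the shaft's end
- key_c (a point): centre of the full-length key, a plain steel bar 8 x 10 x 44 mm, ends bevelled 0.8 mm, 30 g. z along the 44 mm, y across the 8 mm (goes across the slot), x across the 10 mm. It stands upright in the key stand, 24 mm showing. Let go part-way into the slot it slides down by its own weight, or can be pushed; fully down it stands 2 mm out of the shaft's end and 3.5 mm out of its side
- wheel_c (a point): centre (half-way up, on the axis) of the carrier wheel, 46 mm tall, 350 g, flat on the bench: a white disc 110 mm across and 14 mm thick, with a square aluminium boss on top, 44 mm wide (flats square to x and y) and 32 mm tall. Through bore 26.4 mm along z, with a keyway all along its +x side, 10.4 mm wide, floor 17.2 mm from the axis; lowest 2.5 mm flared by 1.5 mm
- stand: key stand, a grey plastic block 56 x 116 x 32 mm fixed to the bench; origin at the centre of its underside. Three wells, 11 x 13 mm and 20 mm deep, in a row along its y axis, 34 mm apart, the middle one at its centre. The 8 mm sides of the keys lie along its x axis. Which piece stands in which well varies
- short_key_c (a point): centre of the short key, a steel bar 8 x 10 x 30 mm, standing in the stand with 10 mm showing; to be left there
- pin_c (a point): centre of the round steel pin, 8 mm in diameter and 44 mm long, standing in the stand; to be left there
- beaker: glass beaker, 70 mm wide and 90 mm tall, a bystander; origin at the centre of its underside
- bottle: glass jar with a blue cap, 72 mm wide and 150 mm tall, a bystander; origin at the centre of its underside
- driver: screwdriver lying on the bench, 170 mm long, a bystander; origin on its underside
- dish: clear flat dish, 90 mm wide and 14 mm tall, a bystander; origin at the centre of its underside
- timer: small white timer, 50 x 70 x 22 mm, a bystander; origin at the centre of its underside
Things that resemble listed ones, but are neither listed nor needed, are in the scene too. What is shaped like the part that bears wheel_c but brown or pink is not meant.

How it is judged:
By the outcome, as a careful person would: the job done as asked, in the order asked, and still so for the second after the job is handed in, with the robot touching nothing.
It also fails if it takes over 72 s, if anything falls off the work surface, if the arm or the gripper's body presses on something with over 40 N, if the wrist force passes 120 N, or if a joint passes its speed limit or range.

### The arm

A 7-joint arm with a two-finger parallel gripper is mounted at the origin on the work surface. World frame = base frame: x ahead of the robot, y to its left, z up, the work surface at z = 0. Lengths are in m, angles in rad, forces in N, time in s.
With the tool pointing down it reaches from about 0.425 to 0.925 m from the base axis. Payload 6.8 kg.
Tool frame: the origin (TCP) lies on the centre line of the jaws, within the pads' length; the fingertips stand 14 mm ahead of it and the grasp point (between the pads) lies 5 mm behind it (r.nose_length is the distance from the TCP to the fingertips, in m); z points along the fingers, y is the direction in which the jaws open and shut (so a half turn about z gives the same grasp; the last joint's range is limited). The gripper opens to 85 mm and grips with 20 to 120 N. Pads are 22 mm wide; open, the fingers measure 114 mm over their backs; the gripper's body (76 mm by 85 mm) begins 54 mm behind the grasp point. The pads swing forward as they close: fully open they stand 13 mm farther back than shut.
Start: joints at [1.239, 0.477, 0.022, 1.555, -0.011, 1.109, -0.083], TCP at [0.15, -0.658, 0.245] pointing down, gripper open.
Joint ranges: [-2.96, 2.96], [-0.34, 2.1], [-1.41, 1.46], [0.24, 2.44], [-1.37, 4.51], [0.17, 1.92], [-2.96, 2.96]. Speed limits (rad/s): [2.39, 2.39, 3.14, 3.14, 3.14, 3.14, 3.14].

### API

Orientations are given as a rotation vector (axis times angle).
In Python, from bench import r, imaging, look_for, outline_of gives the robot as it stands. The module is installed in compiled form; this text tells all that it offers.
- The arm moves only by the tool carry_out, never from a script. Its arguments are lists of equal length, an entry for each row: "offset": the shift along the tool's x, y, z as a fraction of full scale, a list of three; "turn": the turn, a rotation vector about the tool's x, y, z as a fraction of full scale, a list of three. A call has 1 to 8 rows; each row is the pose to reach, as a shift and turn from the pose commanded when the call began, along the tool's axes at that moment; what a row does not reach only later rows make up. Full scale, the value 1, is 0.5 m for a shift and 1.5 rad for a turn. A row lasts 1/10 s, in which the tool goes at most 50 mm and 8.59 degrees, less where a joint would pass 70% of its speed; a pose out of reach is approached as far as the arm can. A call with a number of a shift or a turn outside -1 to 1 is refused whole. A call with a gripper value outside its range is refused whole. "hand" is the closure, from 0 (fully open) to 1 (shut), set as the call begins (left out, the last holds). The fingers move at their own pace and stop on an object; "force" is the grip in N (left out, the last holds). Time passes only in rows, so rows that repeat a pose let the fingers close. It gives the time, the measured TCP pose, the force and the opening at its end, in the units of the state.
- r.get_obs(): the state, without advancing time (a new reading comes with each control period).
- imaging.grab_frame(name): name is "side" or "top" or "wrist"; returns a dict with "pixels" (420x560x3 uint8, red, green, blue), "fx", "fy", "cx", "cy" (pixels), "k1" (the pictures are not rectified: a ray, as slopes to the right and down, at radius r is drawn at 1 + k1 r^2 times it, then the intrinsics apply), "R" (3x3) and "t" (3): a world point X has camera coordinates R X + t. Camera axes: x right, y down, z forward; pixel columns grow to the right and rows downward; lengths in m; the calibration is good to about 2 mm. A picture is of the moment at which its call begins. There is no depth.
- r.hand_in(): hands the job in, once; it reports no verdict.
Trained networks look in the newest picture that a camera, given by its name, has taken for a name from the list of things; names that differ only in an ending like _2 or _b are one class to them, and where a whole thing is asked for, a point or a joint stands for the part that bears it (a point fixed in the world has none). Each returns a list of dicts, best first, with "score" (0 to 1); they miss things now and then, are a little off and sometimes report something else, mostly with a low value. They report only what shows in the picture. A call takes as long as a camera call. They do not tell look-alikes from the thing itself.
- look_for(query, camera): "xyz" ([x, y, z] in m, in the coordinates of the camera as it stood for that picture, good to about 4 mm: the middle of the surface that is visible of it).
- outline_of(query, camera): "region" (420x560 bool, what is visible of it).
The state is a dict: "clock": time; "joints": joint angles; "qvel": joint speeds; "tau": joint torques, N m; "tcp_pos": TCP position; "orientation": TCP orientation; "contact_force": force on the tool from outside, world axes, zero at the start; "moment": the same for the moment, N m; "grip_width": finger opening in m.
Only numpy, scipy, OpenCV 4.12 (cv2) and the standard library are available. Lean on these libraries where they do the work, as an engineer would, in place of code of your own. Each camera call takes 0.05 s, during which the arm holds its last target. There are 200 camera calls.

## Working session

There is one attempt and no reset: what is moved stays moved. The work goes in short steps, Python scripts to look and compute and a tool call to move; the robot and the scene stay as the last step left them, time stands still between calls to the robot, and variables do not carry over. Pictures are saved under pics/ and viewed, about 8 in all and at most 12, crops included, and the job is handed in when it is done.

Besides the shell and the picture viewer there is one more tool, called after ">>>" by a JSON object that holds its "method" and its "body". carry_out: Moves the arm, as the interface text tells. Shift numbers are shares of 0.5 m and turn numbers shares of 1.5 rad, none past 1 either way. Its arguments: {"type":"object","properties":{"offset":{"type":"array","items":{"type":"array","items":{"type":"number","minimum":-1,"maximum":1}}},"turn":{"type":"array","items":{"type":"array","items":{"type":"number","minimum":-1,"maximum":1}}},"hand":{"type":"number"},"force":{"type":"number"}},"required":["offset","turn"]}

```bash
mkdir -p pics
cat > h.py <<'E'
import numpy as np, cv2
from bench import r, imaging, look_for, outline_of
from scipy.spatial.transform import Rotation as Ro
def grab(n,save=None):
    f=imaging.grab_frame(n); f={k:(np.array(v) if k in('R','t','pixels') else v) for k,v in f.items()}
    if save: cv2.imwrite(f'pics/{save}.png',f['pixels'][:,:,::-1])
    return f
def proj(f,X):
    c=np.atleast_2d(X)@f['R'].T+f['t']; s=c[:,:2]/c[:,2:]; r2=(s**2).sum(1,keepdims=True); s=s*(1+f['k1']*r2)
    return s*[f['fx'],f['fy']]+[f['cx'],f['cy']]
def ray(f,uv):
    K=np.array([[f['fx'],0,f['cx']],[0,f['fy'],f['cy']],[0,0,1.]])
    s=cv2.undistortPoints(np.array(uv,float).reshape(-1,1,2),K,np.array([f['k1'],0,0,0.]))[:,0]
    d=np.c_[s,np.ones(len(s))]@f['R']; return -f['R'].T@f['t'], d/np.linalg.norm(d,axis=1,keepdims=True)
def onz(f,uv,z):
    o,d=ray(f,uv); return o+d*((z-o[2])/d[:,2:])
def tri(obs): # [(f,uv),...]
    A=np.zeros((3,3));b=np.zeros(3)
    for f,uv in obs:
        o,d=ray(f,[uv]);P=np.eye(3)-np.outer(d[0],d[0]);A+=P;b+=P@o
    return np.linalg.solve(A,b)
def world(f,xyz): return f['R'].T@(np.array(xyz)-f['t'])
def st():
    o=r.get_obs(); print('t',round(o['clock'],2),'pos',np.round(o['tcp_pos'],4),'ori',np.round(o['orientation'],3),'F',np.round(o['contact_force'],1),'M',np.round(o['moment'],2),'w',round(float(o['grip_width']),4)); return o
def plan(pos,R,cur=None):
    """offset/turn fractions from current (or given commanded) pose"""
    o=r.get_obs(); p0=np.array(o['tcp_pos']); R0=Ro.from_rotvec(o['orientation'])
    if cur is not None: p0,R0=cur
    off=R0.inv().apply(np.array(pos)-p0)/.5; t=(R0.inv()*R).as_rotvec()/1.5
    print('off',np.round(off,4).tolist(),'turn',np.round(t,4).tolist()); return off,t
E
cat > a.py <<'E'
from h import *
o=st()
ims=[]
for n in('side','top','wrist'):
    f=grab(n,n+'0'); print(n,'cam',np.round(-f['R'].T@f['t'],3),'fwd',np.round(f['R'][2],2))
    for q in('shaft_end','shoulder','slot_mid','key_c','short_key_c','pin_c','wheel_c','stand','beaker','bottle','driver','dish','timer'):
        for d in look_for(q,n)[:3]:
            if d['score']>.25:
                w=world(f,d['xyz']);print(' ',q,round(d['score'],2),np.round(w,3),np.round(proj(f,w)[0]))
E
python3 a.py
```

```text
t 0.0 pos [ 0.1497 -0.6576  0.2443] ori [-3.12e+00 -3.51e-01  1.00e-03] F [ 0.2  1.4 -0.8] M [-0.03  0.    0.06] w 0.0852
side cam [ 0.265 -0.769  0.847] fwd [ 0.28  0.69 -0.67]
  shaft_end 0.79 [ 0.599 -0.02   0.106] [296. 220.]
  shoulder 0.64 [ 0.601 -0.02   0.103] [297. 220.]
  slot_mid 0.77 [ 0.594 -0.018  0.109] [294. 219.]
  slot_mid 0.58 [0.49  0.232 0.03 ] [228. 196.]
  key_c 0.48 [ 0.426 -0.019  0.022] [233. 261.]
  wheel_c 0.92 [ 0.364 -0.31   0.014] [247. 368.]
  wheel_c 0.66 [ 0.516 -0.252  0.02 ] [302. 322.]
  wheel_c 0.64 [ 0.677 -0.388  0.013] [396. 348.]
  stand 0.97 [0.491 0.233 0.031] [229. 195.]
  beaker 0.88 [0.728 0.188 0.069] [308. 175.]
  bottle 0.81 [ 0.724 -0.248  0.106] [387. 268.]
  driver 0.87 [ 0.428 -0.022  0.022] [234. 262.]
  driver 0.57 [ 0.514 -0.254  0.017] [302. 323.]
  dish 0.65 [ 0.677 -0.385  0.017] [395. 346.]
  timer 0.82 [0.706 0.36  0.019] [280. 160.]
  timer 0.6 [0.493 0.231 0.03 ] [229. 195.]
top cam [0.334 0.016 1.189] fwd [ 0.19 -0.   -0.98]
  shaft_end 0.85 [ 0.606 -0.011  0.109] [293. 176.]
  shoulder 0.66 [ 0.606 -0.003  0.109] [289. 176.]
  slot_mid 0.86 [ 0.604 -0.008  0.109] [291. 177.]
  short_key_c 0.26 [ 0.428 -0.017  0.025] [296. 259.]
  wheel_c 0.8 [ 0.517 -0.235  0.007] [386. 221.]
  wheel_c 0.77 [ 0.367 -0.297  0.013] [417. 283.]
  wheel_c 0.73 [ 0.512 -0.381  0.013] [448. 222.]
  stand 0.86 [0.496 0.251 0.03 ] [181. 232.]
  stand 0.56 [ 0.721 -0.218  0.127] [384. 122.]
  beaker 0.65 [0.747 0.2   0.055] [203. 126.]
  bottle 0.6 [ 0.722 -0.216  0.127] [383. 122.]
  driver 0.87 [ 0.425 -0.019  0.024] [297. 260.]
  dish 0.7 [ 0.674 -0.382  0.013] [443. 156.]
  dish 0.47 [0.708 0.37  0.023] [135. 146.]
  timer 0.86 [0.713 0.37  0.026] [135. 144.]
wrist cam [ 0.218 -0.644  0.374] fwd [-0.27 -0.06 -0.96]
```

```bash
python3 -c "
import cv2,numpy as np
a=cv2.imread('pics/side0.png')[120:400,160:480];b=cv2.imread('pics/top0.png')[100:310,110:480]
a=cv2.resize(a,(400,350));a=cv2.resize(cv2.imread('pics/side0.png')[120:400,160:460],(400,373),interpolation=cv2.INTER_CUBIC)
b=cv2.resize(b,(800,454)[:2],interpolation=cv2.INTER_CUBIC)
cv2.imwrite('pics/v1.png',cv2.resize(cv2.imread('pics/side0.png')[120:400,190:470],(600,600),interpolation=cv2.INTER_CUBIC));cv2.imwrite('pics/v2.png',b)"
```

```text
(no output)
```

View pics/v1.png

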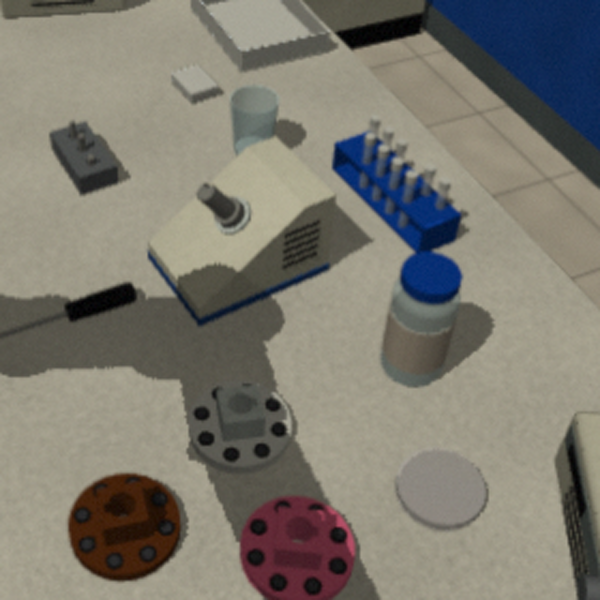

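View pics/v2.png

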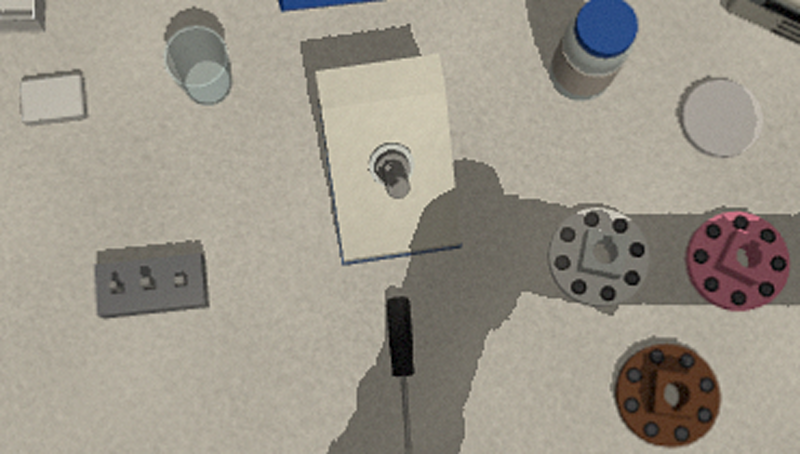

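The overview shows these candidates:
- **Wheels (top picture):** the white wheel is at about (386,221). The pink one at (448,222) and the brown one at (417,283) are look-alikes.
- **Stand:** it is at about (181,232), with pieces near (164,232), (178,229) and (194,229). The last one looks like the short key, and the other two are the full key and the pin, so I need a closer look.
- **Shaft end:** about (293,176).

I'll look at the white wheel on the way.

>>> {"method": "carry_out", "body": {"offset": [[0.85, -0.67, -0.05], [0.85, -0.67, -0.05], [0.85, -0.67, -0.05], [0.85, -0.67, -0.05], [0.85, -0.67, -0.05], [0.85, -0.67, -0.05], [0.85, -0.67, -0.05], [0.85, -0.67, -0.05]], "turn": [[0, 0, 0], [0, 0, 0], [0, 0, 0], [0, 0, 0], [0, 0, 0], [0, 0, 0], [0, 0, 0], [0, 0, 0]]}}

```text
clock: 2.9
tcp_pos: [0.4019, -0.3457, 0.2643]
orientation: [3.121, 0.35, 0.001]
contact_force: [1.4, -0.2, 0.2]
grip_width: 0.0856
```

>>> {"method": "carry_out", "body": {"offset": [[0.22, -0.18, 0], [0.22, -0.18, 0], [0.22, -0.18, 0], [0.22, -0.18, 0]], "turn": [[0, 0, 0], [0, 0, 0], [0, 0, 0], [0, 0, 0]]}}

```text
clock: 3.3
tcp_pos: [0.4923, -0.2285, 0.2642]
orientation: [-3.118, -0.367, -0.005]
contact_force: [0.8, -0.3, -0.2]
grip_width: 0.0854
```

```bash
cat > b.py <<'E'
from h import *
import pickle
o=st(); f=grab('wrist','w1'); print(np.round(-f['R'].T@f['t'],3))
for d in look_for('wheel_c','wrist')[:3]:
    w=world(f,d['xyz']);print(round(d['score'],2),np.round(w,3),np.round(proj(f,w)[0]))
pickle.dump(f,open('w1.pkl','wb'))
E
python3 b.py
```

```text
t 3.3 pos [ 0.4923 -0.2285  0.2642] ori [-3.118 -0.367 -0.005] F [ 0.8 -0.3 -0.2] M [-0.04  0.03 -0.03] w 0.0854
[ 0.56  -0.214  0.393]
0.97 [ 0.526 -0.237  0.014] [290. 158.]
0.96 [ 0.38  -0.301  0.018] [309. 275.]
0.83 [ 0.52  -0.38   0.011] [398. 188.]
```

View pics/w1.png

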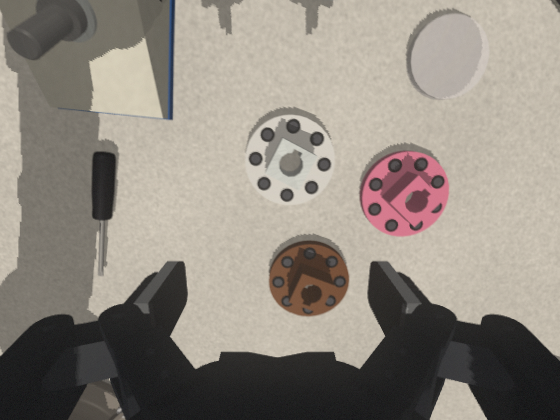

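The wrist picture shows the white wheel at (290,158), with the brown and pink look-alikes at (309,275) and (400,193). Next I'll get a tilted view of the shaft.

```bash
cat >> h.py <<'E'
def axes(psi,a=0.0,tilt=0.6109):
    """shaft frame: z axis, slot dir at angle a from x about shaft z. returns axis, Rtool with tool x=slot dir, z=-axis"""
    c,s=np.cos(tilt),np.sin(tilt)
    z=np.array([-s*np.cos(psi),-s*np.sin(psi),c]); x=np.array([c*np.cos(psi),c*np.sin(psi),s])
    xs=Ro.from_rotvec(a*z).apply(x); R=Ro.from_matrix(np.c_[xs,np.cross(-z,xs),-z]); return z,x,R
E
python3 - <<'E'
from h import *
z,x,R=axes(.13); e=np.array([.59,-.02,.13]); plan(e+.14*z,R)
E
```

```text
off [0.1338, -0.3876, 0.0382] turn [-0.0196, 0.4069, 0.0623]
```

>>> {"method": "carry_out", "body": {"offset": [[0.13, -0.39, 0.03], [0.13, -0.39, 0.03], [0.13, -0.39, 0.03], [0.13, -0.39, 0.03], [0.13, -0.39, 0.03], [0.13, -0.39, 0.03]], "turn": [[-0.02, 0.41, 0.06], [-0.02, 0.41, 0.06], [-0.02, 0.41, 0.06], [-0.02, 0.41, 0.06], [-0.02, 0.41, 0.06], [-0.02, 0.41, 0.06]]}}

```text
clock: 4.0
tcp_pos: [0.5063, -0.0308, 0.2478]
orientation: [-2.954, -0.194, -0.936]
contact_force: [-0.4, 0.0, 0.4]
grip_width: 0.0853
```

```bash
cat > b.py <<'E'
from h import *
import pickle
o=st(); f=grab('wrist','w2'); print(np.round(-f['R'].T@f['t'],3))
for d in look_for('shaft_end','wrist')[:2]:
    w=world(f,d['xyz']);print(round(d['score'],2),np.round(w,3),np.round(proj(f,w)[0]))
pickle.dump(f,open('w2.pkl','wb'))
a=f['pixels'][:,:,::-1]
cv2.imwrite('pics/v4.png',cv2.resize(a[60:310,130:430],(720,600),interpolation=cv2.INTER_CUBIC))
E
python3 b.py
```

```text
t 4.0 pos [ 0.5063 -0.0308  0.2478] ori [-2.954 -0.194 -0.936] F [-0.4  0.   0.4] M [-0.08  0.62  0.  ] w 0.0853
[ 0.49  -0.034  0.393]
0.96 [ 0.602 -0.011  0.108] [268. 196.]
```

View pics/v4.png

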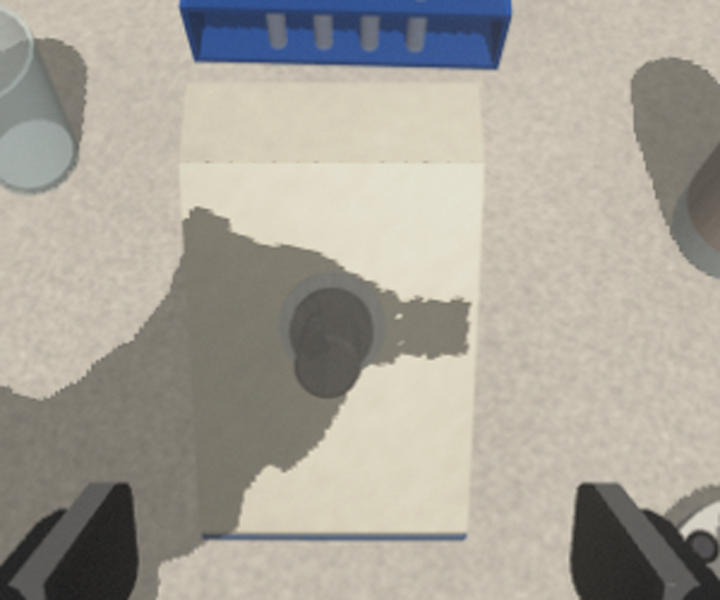

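Run:
```python
import cv2,numpy as np
g=cv2.imread('pics/w2.png')[170:240,225:305]
g=np.clip((g.astype(float)-30)*3,0,255).astype(np.uint8)
cv2.imwrite('pics/v5.png',cv2.resize(g,(640,560),interpolation=cv2.INTER_CUBIC))
```

```text
(no output)
```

View pics/v5.png

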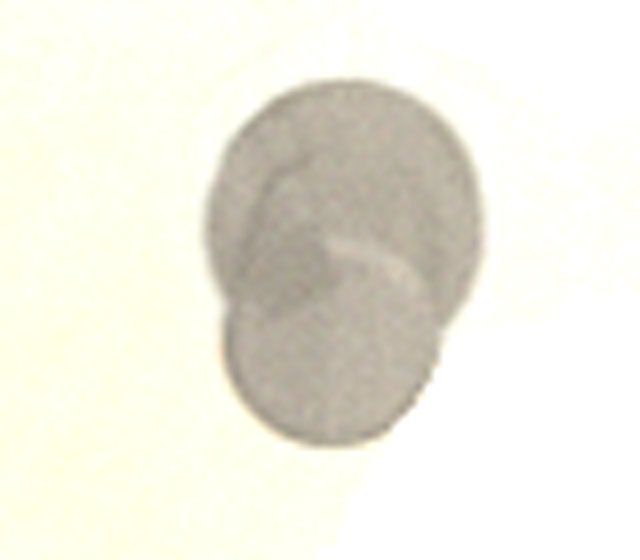

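Enlarged, the shaft's end circle is centred at about pixel (266.5,212.4) with a radius of 13.6 px. The slot's dark opening is about 0.6 rad to the left of image-up, and the shoulder circle is near (268,197). I'll fit these points while moving to the stand.

```bash
cat > fit.py <<'E'
from h import *
import pickle
from scipy.optimize import least_squares
f=pickle.load(open('w2.pkl','rb')); print(f['fx'],f['k1'])
def model(p):
    e=p[:3]; z,x,_=axes(p[3]); xs=Ro.from_rotvec(p[4]*z).apply(x); ys=np.cross(z,xs)
    return np.array([e,e-.052*z,e+.0055*xs+.00475*ys,e+.0055*xs-.00475*ys])
uv=np.array([[41.5,42.4],[43,27.1],[34.4,39.4],[41.3,34.2]])+[225,170]
s=least_squares(lambda p:(proj(f,model(p))-uv).ravel(),[.59,-.02,.13,.13,.4]); print(np.round(s.x,4),np.round(s.fun,1))
for i in range(3):pass
d=(f['R']@s.x[:3]+f['t'])[2]; print('radius px pred',f['fx']*.012/d, 'shoulder', f['fx']*.018/(f['R']@model(s.x)[1]+f['t'])[2])
plan([.494,.242,.22],Ro.from_matrix(np.array([[-.1,.995,0],[.995,.1,0],[0,0,-1]]).T))
E
python3 fit.py
```

```text
307.88185502061623 -0.023220457132027104
[ 0.5774 -0.0135  0.1345  0.1332  0.6494] [ 0.1 -0.8  0.   0.9 -0.8  0.6  0.7 -0.5]
radius px pred 13.511591396088592 shoulder 17.133540922739314
off [0.0001, -0.5484, 0.0707] turn [0.3169, -0.3236, -0.9927]
```

>>> {"method": "carry_out", "body": {"offset": [[0, -0.55, 0.07], [0, -0.55, 0.07], [0, -0.55, 0.07], [0, -0.55, 0.07], [0, -0.55, 0.07], [0, -0.55, 0.07], [0, -0.55, 0.07], [0, -0.55, 0.07]], "turn": [[0.317, -0.324, -0.993], [0.317, -0.324, -0.993], [0.317, -0.324, -0.993], [0.317, -0.324, -0.993], [0.317, -0.324, -0.993], [0.317, -0.324, -0.993], [0.317, -0.324, -0.993], [0.317, -0.324, -0.993]]}}

```text
clock: 4.9
tcp_pos: [0.4948, 0.2439, 0.2203]
orientation: [-2.502, -1.859, -0.278]
contact_force: [0.8, -0.7, 0.1]
grip_width: 0.0854
```

Run:
```python
from h import *
o=st(); print(np.round(o['joints'],2)); plan([.494,.242,.22],Ro.from_matrix(np.array([[-.1,.995,0],[.995,.1,0],[0,0,-1]]).T))
```

```text
t 4.9 pos [0.4948 0.2439 0.2203] ori [-2.502 -1.859 -0.278] F [ 0.8 -0.7  0.1] M [-0.16  0.15  0.01] w 0.0854
[ 0.1   0.31 -0.77  1.96  0.28  0.79 -1.11]
off [-0.0041, -0.0005, -0.0001] turn [0.0831, -0.0858, -0.2612]
```

>>> {"method": "carry_out", "body": {"offset": [[0, 0, 0], [0, 0, 0], [0, 0, 0], [0, 0, 0]], "turn": [[0.083, -0.086, -0.261], [0.083, -0.086, -0.261], [0.083, -0.086, -0.261], [0.083, -0.086, -0.261]]}}

```text
clock: 5.3
tcp_pos: [0.4955, 0.2439, 0.2198]
orientation: [-2.115, -2.322, -0.003]
contact_force: [-0.2, 0.0, -0.3]
grip_width: 0.0853
```

```bash
cat > b.py <<'E'
from h import *
import pickle
o=st(); f=grab('wrist','w3'); print(np.round(-f['R'].T@f['t'],3))
for q in('stand','key_c','short_key_c','pin_c'):
  for d in look_for(q,'wrist')[:3]:
    w=world(f,d['xyz']);print(q,round(d['score'],2),np.round(w,4),np.round(proj(f,w)[0],1))
pickle.dump(f,open('w3.pkl','wb'))
c=proj(f,[.494,.242,.04])[0].astype(int);x0,y0=max(c[0]-75,0),max(c[1]-56,0);print(x0,y0)
a=f['pixels'][:,:,::-1]
cv2.imwrite('pics/v6.png',cv2.resize(a[y0:y0+112,x0:x0+150],(750,560),interpolation=cv2.INTER_CUBIC))
E
python3 b.py
```

```text
t 5.3 pos [0.4955 0.2439 0.2198] ori [-2.115 -2.322 -0.003] F [-0.2  0.  -0.3] M [ 0.07 -0.02  0.02] w 0.0853
[0.489 0.312 0.348]
stand 0.6 [0.4955 0.2592 0.0333] [278.1 177.4]
short_key_c 0.6 [0.5033 0.2264 0.0448] [282.7 211.6]
200 138
```

View pics/v6.png

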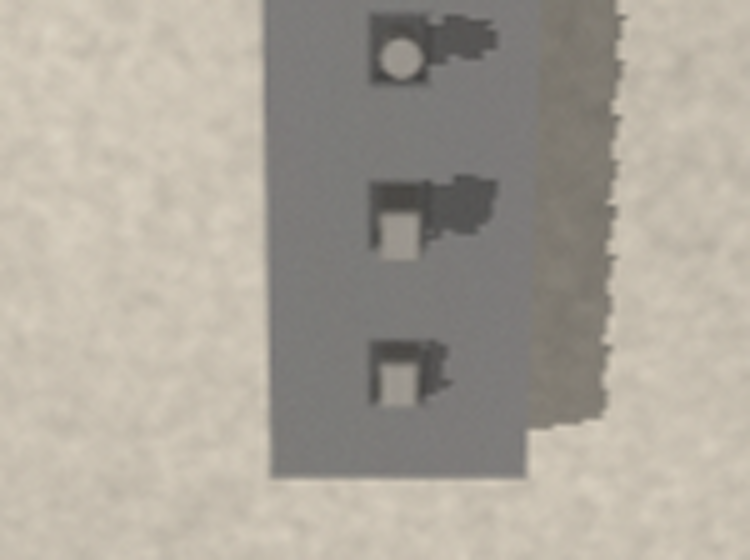

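The crop shows the round pin in the top well (401,58). The middle well holds a rectangular piece with the long shadow, which is the full-length key, at about (400,236) in the crop or (280,185) in the full picture. The bottom well holds the short key with a short shadow at (398,385). I choose the middle one.

Run:
```python
from h import *
import pickle
f=pickle.load(open('w3.pkl','rb'))
k=onz(f,[[280,185.2],[280.2,149.6],[279.8,214.8]],.056);print(k)
w=onz(f,[[280,147.6],[280,181],[280,212.6]],.032);print(w)
R=Ro.from_matrix(np.array([[-.1,.995,0],[.995,.1,0],[0,0,-1]]).T)
plan([k[0,0],k[0,1],.11],R)
```

```text
[[0.49758245 0.25567728 0.056     ]
 [0.49452584 0.28932828 0.056     ]
 [0.50024236 0.22603917 0.056     ]]
[[0.4945654  0.28940817 0.032     ]
 [0.49783984 0.25544347 0.032     ]
 [0.50112135 0.221422   0.032     ]]
off [0.0228, 0.0112, 0.2197] turn [0.0015, -0.0006, -0.0045]
```

>>> {"method": "carry_out", "body": {"offset": [[0.023, 0.005, 0.22], [0.023, 0.005, 0.22], [0.023, 0.005, 0.22], [0.023, 0.005, 0.22]], "turn": [[0, 0, 0], [0, 0, 0], [0, 0, 0], [0, 0, 0]]}}

```text
clock: 5.95
tcp_pos: [0.4931, 0.2558, 0.109]
orientation: [-2.111, -2.325, 0.002]
contact_force: [-0.0, 0.7, 0.6]
grip_width: 0.0855
```

```bash
cat > b.py <<'E'
from h import *
import pickle
o=st(); f=grab('wrist','w4'); pickle.dump(f,open('w4.pkl','wb'))
c=proj(f,[.4976,.2557,.05])[0].astype(int);x0,y0=c[0]-50,c[1]-50;print(x0,y0,c)
a=f['pixels'][:,:,::-1]
cv2.imwrite('pics/v7.png',cv2.resize(a[y0:y0+100,x0:x0+100],(600,600),interpolation=cv2.INTER_CUBIC))
E
python3 b.py
```

```text
t 5.95 pos [0.4931 0.2558 0.109 ] ori [-2.111e+00 -2.325e+00  2.000e-03] F [-0.   0.7  0.6] M [-0.   -0.03 -0.04] w 0.0855
233 184 [283 234]
```

View pics/v7.png

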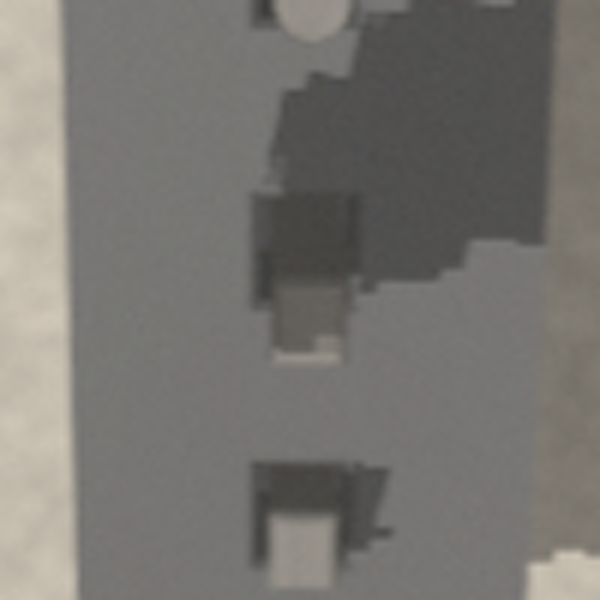

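The middle key's top face is centred at about (284.5,237.9) in the full picture, clearly rectangular, with the pin above it and the short key below.

Run:
```python
from h import *
import pickle
f=pickle.load(open('w3.pkl','rb'));g=pickle.load(open('w4.pkl','rb'))
print(tri([(f,[280,185.2]),(g,[284.5,237.9])]), onz(g,[[284.5,237.9]],.056))
print('well',onz(g,[[233+305/6,184+250/6],[233+310/6,184+515/6]],.032))
plan([.4975,.255,.055],Ro.from_matrix(np.array([[-.097,.9953,0],[.9953,.097,0],[0,0,-1]]).T))
```

```text
[0.49775033 0.25565808 0.05575658] [[0.49789656 0.25577832 0.056     ]]
well [[0.49793491 0.25577065 0.032     ]
 [0.50204473 0.22180951 0.032     ]]
off [-0.0041, 0.0058, 0.1116] turn [0.0012, -0.0009, -0.0006]
```

>>> {"method": "carry_out", "body": {"offset": [[-0.002, 0.006, 0.06], [-0.002, 0.006, 0.11], [-0.002, 0.006, 0.11], [-0.002, 0.006, 0.11]], "turn": [[0, 0, 0], [0, 0, 0], [0, 0, 0], [0, 0, 0]]}}

```text
clock: 6.4
tcp_pos: [0.4984, 0.2565, 0.0571]
orientation: [2.112, 2.325, 0.007]
contact_force: [-0.5, 0.7, -0.2]
grip_width: 0.0854
```

Run:
```python
from h import *
o=st();o=st()
plan([.4977,.2557,.055],Ro.from_matrix(np.array([[-.097,.9953,0],[.9953,.097,0],[0,0,-1]]).T))
```

```text
t 6.4 pos [0.4984 0.2565 0.0571] ori [2.112 2.325 0.007] F [-0.5  0.7 -0.2] M [ 0.02 -0.04  0.01] w 0.0854
t 6.4 pos [0.4984 0.2565 0.0571] ori [2.112 2.325 0.007] F [-0.5  0.7 -0.2] M [ 0.02 -0.04  0.01] w 0.0854
off [-0.0014, -0.0016, 0.0041] turn [0.0027, -0.0015, -0.0008]
```

>>> {"method": "carry_out", "body": {"offset": [[-0.001, -0.001, 0.003], [-0.001, -0.001, 0.003], [-0.001, -0.001, 0.003], [-0.001, -0.001, 0.003], [-0.001, -0.001, 0.003], [-0.001, -0.001, 0.003], [-0.001, -0.001, 0.003], [-0.001, -0.001, 0.003]], "turn": [[0, 0, 0], [0, 0, 0], [0, 0, 0], [0, 0, 0], [0, 0, 0], [0, 0, 0], [0, 0, 0], [0, 0, 0]], "hand": 1, "force": 50}}

```text
clock: 7.2
tcp_pos: [0.4969, 0.2554, 0.0536]
orientation: [2.112, 2.326, 0.003]
contact_force: [-0.7, -0.4, 5.6]
grip_width: 0.0065
```

>>> {"method": "carry_out", "body": {"offset": [[0, 0, -0.1], [0, 0, -0.2], [0, 0, -0.3], [0, 0, -0.35], [0, 0, -0.35]], "turn": [[0, 0, 0], [0, 0, 0], [0, 0, 0], [0, 0, 0], [0, 0, 0]]}}

```text
clock: 7.7
tcp_pos: [0.4983, 0.2566, 0.2324]
orientation: [2.11, 2.324, 0.014]
contact_force: [0.5, -0.1, -0.7]
grip_width: 0.0066
```

```bash
cat > b.py <<'E'
from h import *
import pickle
o=st(); f=grab('wrist','w5'); pickle.dump(f,open('w5.pkl','wb'))
R=Ro.from_rotvec(o['orientation']); print(np.round(o['joints'],2))
for dz in(-.005,.014,.043): print(dz,proj(f,o['tcp_pos']+R.apply([0,0,dz])))
a=f['pixels'][:,:,::-1]
cv2.imwrite('pics/v8.png',cv2.resize(a[180:380,180:380],(600,600),interpolation=cv2.INTER_CUBIC))
z,x,Rt=axes(.133,.5); e=np.array([.5774,-.0135,.1345])
plan(e+.0105*Rt.as_matrix()[:,0]+.06*z,Rt)
E
python3 b.py
```

```text
t 7.7 pos [0.4983 0.2566 0.2324] ori [2.11  2.324 0.014] F [ 0.5 -0.1 -0.7] M [0.01 0.03 0.  ] w 0.0066
[ 0.07  0.42 -0.83  1.81  0.35  1.06 -0.8 ]
-0.005 [[276.5977519  283.34650435]]
0.014 [[276.6815231  264.58563233]]
0.043 [[276.77743876 243.11224858]]
off [-0.5429, 0.0533, 0.0809] turn [-0.3596, 0.2209, 0.6669]
```

View pics/v8.png

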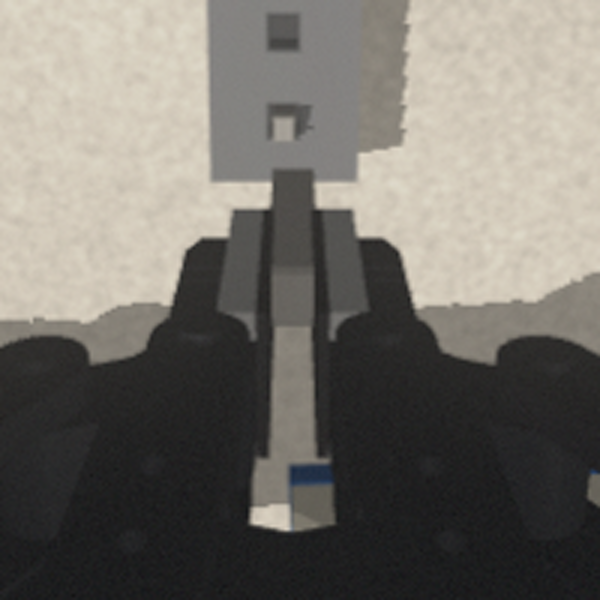

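The key is held: its side face runs along column 293 in the crop, and the middle well (283,32) is now empty. The camera shows the key about 1 px right of the tool line, so I'll align in the picture, relative to the key itself.

Run:
```python
from h import *
import pickle
f=pickle.load(open('w5.pkl','rb')); o=st(); R=Ro.from_rotvec(o['orientation'])
for d in(-.002,.041,.043): print(d,proj(f,o['tcp_pos']+R.apply([[.005,0,d],[-.005,0,d]])))
z,x,Rt=axes(.133,.52); e=np.array([.5774,-.0135,.1345])
plan(e+.0112*Rt.as_matrix()[:,0]+.074*z,Rt)
```

```text
t 7.75 pos [0.4973 0.2555 0.2298] ori [2.111 2.324 0.008] F [-0.5 -0.6 -0.7] M [0.02 0.01 0.06] w 0.0058
-0.002 [[274.23715399 269.57039217]
 [274.28957242 288.88934992]]
0.041 [[274.66894145 236.61711896]
 [274.70251911 252.16328834]]
0.043 [[274.68436159 235.44184032]
 [274.71734471 250.84685055]]
off [-0.5424, 0.0382, 0.0573] turn [-0.3612, 0.217, 0.654]
```

>>> {"method": "carry_out", "body": {"offset": [[-0.09, 0.006, 0.01], [-0.18, 0.013, 0.02], [-0.27, 0.019, 0.03], [-0.36, 0.026, 0.038], [-0.45, 0.032, 0.048], [-0.542, 0.038, 0.057], [-0.542, 0.038, 0.057], [-0.542, 0.038, 0.057]], "turn": [[-0.045, 0.027, 0.082], [-0.09, 0.054, 0.164], [-0.136, 0.081, 0.245], [-0.18, 0.108, 0.327], [-0.226, 0.136, 0.41], [-0.27, 0.163, 0.49], [-0.316, 0.19, 0.572], [-0.361, 0.217, 0.654]]}}

```text
clock: 8.55
tcp_pos: [0.5362, -0.019, 0.1933]
orientation: [2.726, 1.064, 0.788]
contact_force: [0.5, 0.7, -0.4]
grip_width: 0.0062
```

>>> {"method": "carry_out", "body": {"offset": [[0, 0, 0]], "turn": [[0, 0, 0]]}}

```text
clock: 8.65
tcp_pos: [0.5371, -0.0166, 0.1939]
orientation: [2.722, 1.076, 0.788]
contact_force: [0.3, 0.4, -0.2]
grip_width: 0.0063
```

```bash
cat > b.py <<'E'
from h import *
import pickle
f=grab('wrist','w6'); o=st(); f['o']=o; pickle.dump(f,open('w6.pkl','wb'))
R=Ro.from_rotvec(o['orientation']);T=o['tcp_pos']
for d in(-.002,.042): print(d,proj(f,T+R.apply([[.005,0,d],[-.005,0,d]])))
z,x,Rt=axes(.133,.52); e=np.array([.5774,-.0135,.1345]); print('end in tool',R.inv().apply(e-T),(R.inv()*Rt).as_rotvec())
c=proj(f,e)[0].astype(int);print(c)
g=f['pixels'][c[1]-50:c[1]+50,c[0]-60:c[0]+60,::-1]
g=np.clip((g.astype(float)-20)*2.2,0,255).astype(np.uint8)
cv2.imwrite('pics/v9.png',cv2.resize(g,(720,600),interpolation=cv2.INTER_CUBIC))
E
python3 b.py
```

```text
t 8.7 pos [ 0.5381 -0.016   0.1948] ori [2.72 1.08 0.79] F [ 0.  -0.1 -0.4] M [-0.06  0.59  0.05] w 0.0064
-0.002 [[275.96769662 268.3213003 ]
 [276.0376982  288.06832959]]
0.042 [[276.23732886 234.18493732]
 [276.28681672 249.9417395 ]]
end in tool [-0.00010163  0.00491136  0.07184809] [-0.05463608  0.05133256  0.09701091]
[283 225]
```

View pics/v9.png

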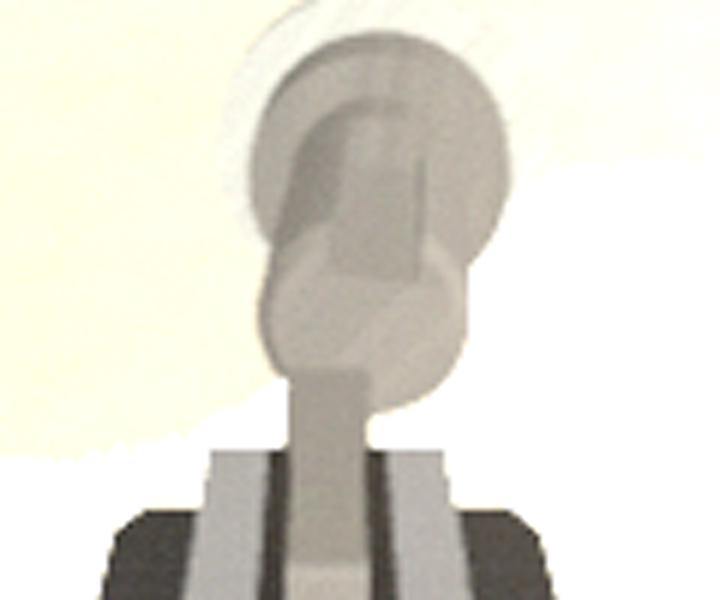

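The picture shows the slot clearly. Its floor edge at the shaft's end runs from (330,271) to (416,281), the end circle is centred near (363,309), and the shoulder is near (381,162). The key's lower end is at (330,370). I'll refit from this, relative to the key.

```bash
cat > fit2.py <<'E'
from h import *
import pickle
from scipy.optimize import least_squares
f2=pickle.load(open('w2.pkl','rb'));f6=pickle.load(open('w6.pkl','rb'))
def model(p):
    e=p[:3]; z,x,_=axes(p[3]); xs=Ro.from_rotvec(p[4]*z).apply(x); ys=np.cross(z,xs)
    return np.array([e,e-.052*z,e+.0055*xs+.00475*ys,e+.0055*xs-.00475*ys])
uv2=np.array([[41.5,42.4],[43,27.1],[34.4,39.4],[41.3,34.2]])+[225,170]
uv6=np.array([[363,309],[381,162],[330,271],[416,281]])/6+[223,175]
for fr in([(f6,uv6)],[(f2,uv2),(f6,uv6)]):
    s=least_squares(lambda p:np.concatenate([(proj(f,model(p))-uv).ravel() for f,uv in fr]),[.5774,-.0135,.1345,.13,.55]); print(np.round(s.x,4),np.round(s.fun,1))
    d=(f6['R']@s.x[:3]+f6['t'])[2]; print('r end',f6['fx']*.012/d,'meas',104/6)
    o=f6['o'];R=Ro.from_rotvec(o['orientation']);print('end in tool',R.inv().apply(s.x[:3]-o['tcp_pos']))
    e=s.x[:3]+R.apply([.0009,-.0009,0]); z,x,Rt=axes(s.x[3],s.x[4]);print('e corr',e)
    plan(e+.0115*Rt.as_matrix()[:,0]+.052*z,Rt)
E
python3 fit2.py
```

```text
[ 0.5726 -0.0125  0.1475  0.1536  0.4696] [ 0.5  1.4 -0.8  1.  -0.2 -1.3  0.3 -0.9]
r end 18.76192712926159 meas 17.333333333333332
end in tool [0.00322338 0.00494171 0.05832969]
e corr [ 0.57261991 -0.01120664  0.14766228]
off [0.0253, 0.0061, 0.0115] turn [-0.0291, 0.0389, 0.0867]
[ 0.5753 -0.0138  0.1399  0.1519  0.5344] [-0.1 -0.5 -0.6  0.9 -1.   0.   1.4 -0.3  0.9  1.1 -0.5  1.7 -0.2 -0.8
 -0.2 -1.4]
r end 18.01362933679686 meas 17.333333333333332
end in tool [0.00070651 0.00534897 0.06611741]
e corr [ 0.57526589 -0.01251358  0.14001768]
off [0.0204, 0.0054, 0.0272] turn [-0.0309, 0.0376, 0.0445]
```

Run:
```python
from h import *
z,x,Rt=axes(.145,.5); e=np.array([.576,-.0125,.1385]); st()
plan(e+.0112*Rt.as_matrix()[:,0]+.052*z,Rt)
```

```text
t 8.7 pos [ 0.5381 -0.016   0.1948] ori [2.72 1.08 0.79] F [ 0.  -0.1 -0.4] M [-0.06  0.59  0.05] w 0.0064
off [0.0196, 0.0059, 0.0306] turn [-0.0324, 0.0368, 0.0713]
```

>>> {"method": "carry_out", "body": {"offset": [[0.02, 0.006, 0.01], [0.02, 0.006, 0.03], [0.02, 0.006, 0.03], [0.02, 0.006, 0.03], [0.02, 0.006, 0.03]], "turn": [[-0.032, 0.037, 0.071], [-0.032, 0.037, 0.071], [-0.032, 0.037, 0.071], [-0.032, 0.037, 0.071], [-0.032, 0.037, 0.071]]}}

```text
clock: 9.2
tcp_pos: [0.5552, -0.0096, 0.1882]
orientation: [2.749, 0.919, 0.904]
contact_force: [-0.6, -0.1, -0.1]
grip_width: 0.0064
```

```bash
cat > b.py <<'E'
from h import *
import pickle
f=grab('wrist','w7'); o=st(); f['o']=o; pickle.dump(f,open('w7.pkl','wb'))
R=Ro.from_rotvec(o['orientation']);T=o['tcp_pos']
for d in(-.002,.042): print(d,proj(f,T+R.apply([[.005,0,d],[-.005,0,d]])))
z,x,Rt=axes(.145,.5); e=np.array([.576,-.0125,.1385]); print('end in tool',R.inv().apply(e-T),(R.inv()*Rt).as_rotvec())
c=proj(f,e)[0].astype(int);print(c)
x0,y0=c[0]-50,c[1]-55;print(x0,y0)
g=f['pixels'][y0:y0+75,x0:x0+100,::-1]
g=np.clip((g.astype(float)-20)*2.2,0,255).astype(np.uint8)
cv2.imwrite('pics/v10.png',cv2.resize(g,(800,600),interpolation=cv2.INTER_CUBIC))
E
python3 b.py
```

```text
t 9.25 pos [ 0.5552 -0.0095  0.1881] ori [2.749 0.919 0.904] F [ 0.7  0.4 -0.1] M [-0.07  0.67 -0.01] w 0.0066
-0.002 [[274.90093091 271.14131025]
 [274.93449968 290.75662738]]
0.042 [[275.41284264 236.59236467]
 [275.43032278 252.26530408]]
end in tool [-0.01349261 -0.00053248  0.05216577] [ 9.84292742e-05 -2.83527188e-03 -2.63646448e-04]
[274 258]
224 203
```

View pics/v10.png

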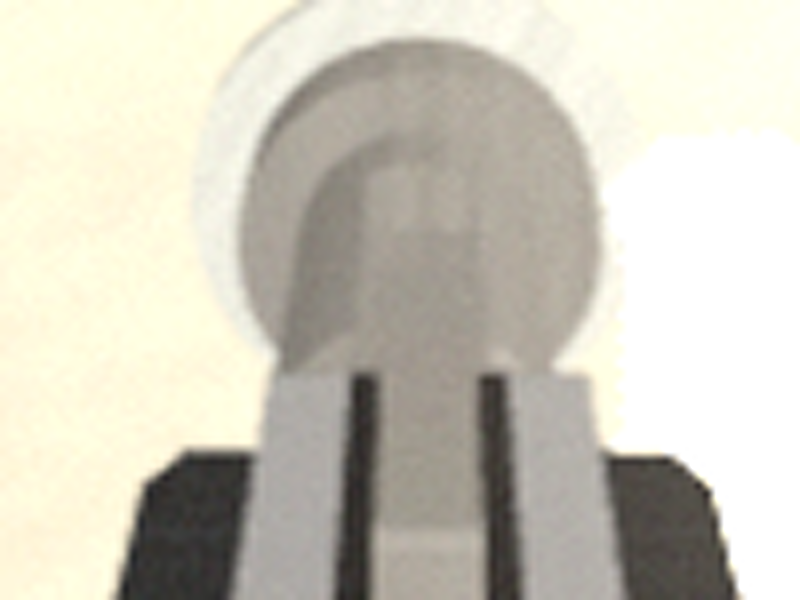

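The key's lower end is at about (432,234) in the crop and already overlaps the slot. Contrast is low, so I'll read the brightness profiles for the sideways offset.

Run:
```python
from h import *
import pickle
f=pickle.load(open('w7.pkl','rb')); g=f['pixels'].astype(float).mean(2)
print('cols',list(range(256,300,1)))
for r0 in (223,226,229,234,238,242,246):
    print(r0,np.round(g[r0-1:r0+2,256:300].mean(0)).astype(int).tolist())
print('cx',f['cx'],f['cy'])
```

```text
cols [256, 257, 258, 259, 260, 261, 262, 263, 264, 265, 266, 267, 268, 269, 270, 271, 272, 273, 274, 275, 276, 277, 278, 279, 280, 281, 282, 283, 284, 285, 286, 287, 288, 289, 290, 291, 292, 293, 294, 295, 296, 297, 298, 299]
223 [89, 92, 94, 94, 95, 96, 96, 97, 95, 90, 87, 85, 82, 85, 86, 88, 89, 93, 94, 92, 93, 91, 92, 93, 96, 95, 96, 95, 96, 97, 98, 99, 99, 98, 99, 99, 100, 99, 99, 99, 99, 112, 127, 131]
226 [95, 93, 94, 94, 96, 95, 95, 87, 81, 80, 81, 82, 83, 87, 93, 94, 95, 96, 97, 97, 94, 93, 96, 97, 97, 98, 95, 95, 96, 98, 98, 97, 98, 98, 99, 98, 100, 99, 101, 100, 98, 100, 116, 137]
229 [94, 95, 94, 93, 95, 91, 83, 79, 80, 81, 81, 82, 82, 87, 93, 94, 94, 96, 97, 97, 94, 94, 95, 97, 98, 98, 95, 94, 97, 98, 98, 97, 97, 97, 97, 98, 99, 100, 98, 99, 97, 98, 107, 126]
234 [93, 93, 94, 94, 90, 81, 78, 79, 80, 81, 82, 82, 84, 88, 91, 92, 92, 92, 91, 92, 92, 90, 90, 91, 92, 91, 90, 91, 97, 96, 97, 97, 97, 97, 96, 98, 97, 98, 99, 100, 98, 97, 102, 119]
238 [93, 93, 93, 91, 85, 79, 79, 79, 81, 81, 82, 83, 86, 89, 91, 89, 90, 89, 89, 89, 89, 90, 90, 90, 90, 91, 89, 91, 93, 95, 97, 97, 97, 96, 96, 97, 98, 100, 99, 98, 98, 97, 112, 127]
242 [98, 94, 92, 86, 78, 79, 79, 80, 81, 83, 83, 84, 86, 90, 91, 89, 89, 90, 90, 90, 90, 90, 89, 90, 89, 89, 90, 90, 92, 95, 96, 97, 97, 96, 95, 97, 98, 99, 99, 98, 104, 118, 129, 132]
246 [125, 119, 101, 81, 78, 78, 80, 85, 88, 91, 93, 92, 90, 90, 90, 90, 89, 90, 89, 89, 90, 89, 90, 90, 90, 90, 91, 90, 93, 98, 101, 101, 97, 96, 96, 96, 96, 102, 112, 124, 130, 132, 133, 136]
cx 277.0718214836412 211.34404712249847
```

The slot is centred at about column 275.8 and the key and tool plane at 277.3, so I'll shift about 1 mm along tool -y and 1.5 mm inward, then go down gently.

>>> {"method": "carry_out", "body": {"offset": [[-0.003, -0.002, 0], [-0.003, -0.002, 0], [-0.003, -0.002, 0.008], [-0.003, -0.002, 0.016], [-0.003, -0.002, 0.022], [-0.003, -0.002, 0.028], [-0.003, -0.002, 0.032], [-0.003, -0.002, 0.032]], "turn": [[0, 0, 0], [0, 0, 0], [0, 0, 0], [0, 0, 0], [0, 0, 0], [0, 0, 0], [0, 0, 0], [0, 0, 0]]}}

```text
clock: 10.05
tcp_pos: [0.5627, -0.009, 0.1745]
orientation: [2.748, 0.917, 0.903]
contact_force: [0.6, 0.2, -0.5]
grip_width: 0.0061
```

>>> {"method": "carry_out", "body": {"offset": [[0, 0, 0.004], [0, 0, 0.008], [0, 0, 0.012], [0, 0, 0.016], [0, 0, 0.02], [0, 0, 0.02]], "turn": [[0, 0, 0], [0, 0, 0], [0, 0, 0], [0, 0, 0], [0, 0, 0], [0, 0, 0]]}}

```text
clock: 10.65
tcp_pos: [0.5685, -0.0083, 0.1662]
orientation: [2.748, 0.916, 0.903]
contact_force: [-0.0, 1.1, -0.4]
grip_width: 0.0064
```

Run:
```python
from h import *
o=st(); R=Ro.from_rotvec(o['orientation'])
z,x,Rt=axes(.145,.5); e=np.array([.576,-.0125,.1385]); print('end in tool',R.inv().apply(e-o['tcp_pos']),'F tool',R.inv().apply(o['contact_force']))
```

```text
t 10.65 pos [ 0.5685 -0.0083  0.1662] ori [2.748 0.916 0.903] F [-0.   1.1 -0.4] M [-0.01  0.69  0.04] w 0.0064
end in tool [-0.01162893 -0.00035625  0.02659177] F tool [ 0.44990591 -1.0507018   0.37099965]
```

>>> {"method": "carry_out", "body": {"offset": [[0, 0, 0.005], [0, 0, 0.01], [0, 0, 0.01]], "turn": [[0, 0, 0], [0, 0, 0], [0, 0, 0]]}}

```text
clock: 10.95
tcp_pos: [0.5714, -0.0078, 0.1622]
orientation: [2.748, 0.916, 0.904]
contact_force: [0.1, 1.2, -0.2]
grip_width: 0.0066
```

>>> {"method": "carry_out", "body": {"offset": [[-0.002, 0, 0], [-0.004, 0, 0], [-0.006, 0, 0], [-0.006, 0, 0]], "turn": [[0, 0, 0], [0, 0, 0], [0, 0, 0], [0, 0, 0]]}}

```text
clock: 11.35
tcp_pos: [0.5696, -0.0093, 0.1612]
orientation: [2.748, 0.917, 0.905]
contact_force: [1.2, 2.5, -0.3]
grip_width: 0.0062
```

```bash
cat > s.py <<'E'
from h import *
o=st(); R=Ro.from_rotvec(o['orientation'])
z,x,Rt=axes(.145,.5); e=np.array([.576,-.0125,.1385]); print('end in tool',R.inv().apply(e-o['tcp_pos']),'F tool',R.inv().apply(o['contact_force']))
E
python3 s.py
```

```text
t 11.35 pos [ 0.5696 -0.0093  0.1612] ori [2.748 0.917 0.905] F [ 1.2  2.5 -0.3] M [0.4  0.48 0.23] w 0.0062
end in tool [-0.00923051 -0.00034571  0.02192474] F tool [ 2.09247495 -1.46940107  1.10544821]
```

>>> {"method": "carry_out", "body": {"offset": [[0.002, 0, 0], [0.002, 0, 0.003], [0.002, 0, 0.006], [0.002, 0, 0.008], [0.002, 0, 0.008]], "turn": [[0, 0, 0], [0, 0, 0], [0, 0, 0], [0, 0, 0], [0, 0, 0]]}}

```text
clock: 11.85
tcp_pos: [0.5714, -0.0089, 0.159]
orientation: [2.745, 0.917, 0.903]
contact_force: [-25.8, -3.8, 31.4]
grip_width: 0.0065
```

```bash
cat > b.py <<'E'
exec(open('s.py').read())
f=grab('wrist','w8'); c=np.array([277,258])
x0,y0=c[0]-60,c[1]-65;print(x0,y0)
g=f['pixels'][y0:y0+90,x0:x0+120,::-1]
g=np.clip((g.astype(float)-20)*2.2,0,255).astype(np.uint8)
cv2.imwrite('pics/v11.png',cv2.resize(g,(800,600),interpolation=cv2.INTER_CUBIC))
E
python3 b.py
```

```text
t 11.85 pos [ 0.5714 -0.0089  0.159 ] ori [2.745 0.917 0.903] F [-25.8  -3.8  31.4] M [-0.08  1.47  0.08] w 0.0065
end in tool [-0.0095024  -0.00042617  0.01906171] F tool [ -2.85820954  -1.42214673 -40.71071267]
217 193
```

View pics/v11.png

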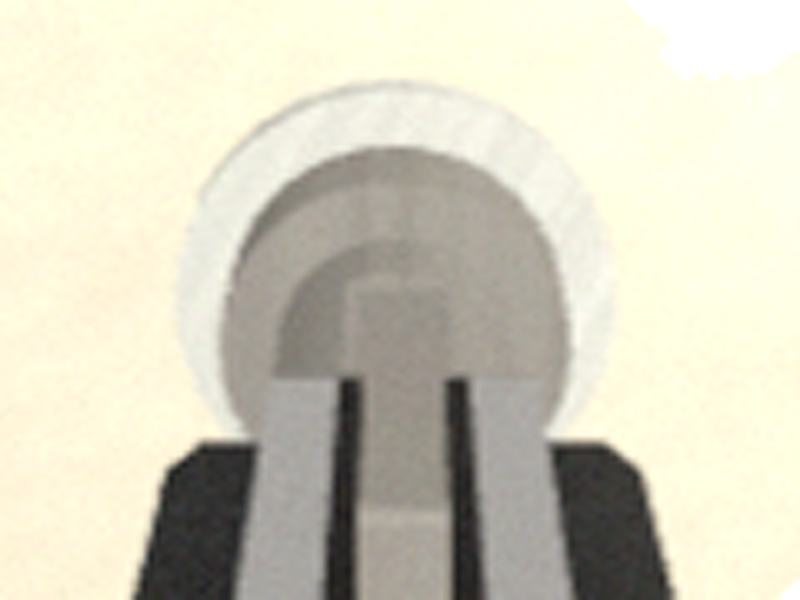

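Axial force of about 41 N: the fingertips have reached the shaft's end. The picture shows the key's lower end at (400,285), deep in the slot, with the slot's left wall visible beside it. I'll back off, release the key and let it slide.

>>> {"method": "carry_out", "body": {"offset": [[0, 0, -0.008], [0, 0, -0.012], [0, 0, -0.012]], "turn": [[0, 0, 0], [0, 0, 0], [0, 0, 0]]}}

```text
clock: 12.2
tcp_pos: [0.5687, -0.0092, 0.163]
orientation: [2.748, 0.916, 0.904]
contact_force: [-0.3, 0.7, -0.6]
grip_width: 0.0064
```

>>> {"method": "carry_out", "body": {"offset": [[0, 0, 0], [0, 0, 0], [0, 0, 0], [0, 0, 0], [0, 0, 0]], "turn": [[0, 0, 0], [0, 0, 0], [0, 0, 0], [0, 0, 0], [0, 0, 0]], "hand": 0.6}}

```text
clock: 12.7
tcp_pos: [0.569, -0.0093, 0.163]
orientation: [2.748, 0.916, 0.904]
contact_force: [-0.6, -0.2, 0.4]
grip_width: 0.0339
```

>>> {"method": "carry_out", "body": {"offset": [[0, 0, -0.04], [0, 0, -0.08], [0, 0, -0.1], [0, 0, -0.1]], "turn": [[0, 0, 0], [0, 0, 0], [0, 0, 0], [0, 0, 0]]}}

```text
clock: 13.1
tcp_pos: [0.5403, -0.014, 0.2047]
orientation: [2.746, 0.914, 0.904]
contact_force: [-0.7, -0.2, -0.5]
grip_width: 0.0346
```

```bash
cat > b.py <<'E'
exec(open('s.py').read())
import pickle
f=grab('wrist','w9'); f['o']=o;pickle.dump(f,open('w9.pkl','wb'))
E
python3 b.py
```

```text
t 13.1 pos [ 0.5403 -0.014   0.2047] ori [2.746 0.914 0.904] F [-0.7 -0.2 -0.5] M [-0.08  0.56  0.03] w 0.0346
end in tool [-0.00974701 -0.00131887  0.07462838] F tool [-0.79986178 -0.33821052  0.02882662]
```

>>> {"method": "carry_out", "body": {"offset": [[0, 0, 0], [0, 0, 0], [0, 0, 0], [0, 0, 0.03], [0, 0, 0.05], [0, 0, 0.06], [0, 0, 0.07], [0, 0, 0.07]], "turn": [[0, 0, 0], [0, 0, 0], [0, 0, 0], [0, 0, 0], [0, 0, 0], [0, 0, 0], [0, 0, 0], [0, 0, 0]], "hand": 1}}

```text
clock: 13.95
tcp_pos: [0.5603, -0.0097, 0.1745]
orientation: [2.749, 0.918, 0.903]
contact_force: [-0.1, -0.3, 0.4]
grip_width: -0.0003
```

>>> {"method": "carry_out", "body": {"offset": [[0, 0, 0.006], [0, 0, 0.012], [0, 0, 0.018], [0, 0, 0.024], [0, 0, 0.028], [0, 0, 0.028]], "turn": [[0, 0, 0], [0, 0, 0], [0, 0, 0], [0, 0, 0], [0, 0, 0], [0, 0, 0]]}}

```text
clock: 14.55
tcp_pos: [0.5683, -0.0092, 0.1636]
orientation: [2.748, 0.916, 0.904]
contact_force: [0.1, -0.2, -0.0]
grip_width: 0.0002
```

```bash
cat >> s.py <<'E'
print('s past shaft-end contact (mm, <0 above)',R.apply([0,0,1])@(o['tcp_pos']-np.array([.5714,-.0089,.159]))*1e3)
E
python3 s.py
```

```text
t 14.55 pos [ 0.5683 -0.0092  0.1636] ori [2.748 0.916 0.904] F [ 0.1 -0.2 -0. ] M [-0.02  0.64  0.  ] w 0.0002
end in tool [-0.00966843 -0.00029374  0.02464268] F tool [-0.09994329  0.18186084  0.05611338]
s past shaft-end contact (mm, <0 above) -5.559407990250877
```

>>> {"method": "carry_out", "body": {"offset": [[0, 0, 0.002], [0, 0, 0.004], [0, 0, 0.006], [0, 0, 0.006]], "turn": [[0, 0, 0], [0, 0, 0], [0, 0, 0], [0, 0, 0]]}}

```text
clock: 14.95
tcp_pos: [0.57, -0.009, 0.1614]
orientation: [2.748, 0.916, 0.904]
contact_force: [-0.4, 0.7, 0.4]
grip_width: -0.0001
```

```bash
python3 s.py
```

```text
t 14.95 pos [ 0.57   -0.009   0.1614] ori [2.748 0.916 0.904] F [-0.4  0.7  0.4] M [-0.12  0.6   0.01] w -0.0001
end in tool [-0.00973979 -0.00042284  0.02180536] F tool [ 0.38864675 -0.65531313 -0.4786043 ]
s past shaft-end contact (mm, <0 above) -2.7229964059702167
```

>>> {"method": "carry_out", "body": {"offset": [[0, 0, 0.001], [0, 0, 0.002], [0, 0, 0.003], [0, 0, 0.003]], "turn": [[0, 0, 0], [0, 0, 0], [0, 0, 0], [0, 0, 0]]}}

```text
clock: 15.35
tcp_pos: [0.5711, -0.0086, 0.1608]
orientation: [2.746, 0.917, 0.905]
contact_force: [-6.4, 0.0, 9.9]
grip_width: -0.0001
```

```bash
python3 s.py
```

```text
t 15.35 pos [ 0.5711 -0.0086  0.1608] ori [2.746 0.917 0.905] F [-6.4  0.   9.9] M [-0.08  0.58  0.  ] w -0.0001
end in tool [-0.01040255 -0.00053537  0.02072788] F tool [  0.89517692  -0.60243753 -11.73547344]
s past shaft-end contact (mm, <0 above) -1.654629156686874
```

>>> {"method": "carry_out", "body": {"offset": [[0, 0, 0.002], [0, 0, 0.002], [0, 0, 0.002]], "turn": [[0, 0, 0], [0, 0, 0], [0, 0, 0]]}}

```text
clock: 15.65
tcp_pos: [0.5721, -0.0081, 0.161]
orientation: [2.745, 0.918, 0.907]
contact_force: [-14.0, -1.7, 21.3]
grip_width: 0.0
```

```bash
python3 s.py
```

```text
t 15.65 pos [ 0.5721 -0.0081  0.161 ] ori [2.745 0.918 0.907] F [-14.   -1.7  21.3] M [0.05 0.47 0.12] w 0.0
end in tool [-0.01139057 -0.00069741  0.02021833] F tool [  0.90133531   0.16868888 -25.52799207]
s past shaft-end contact (mm, <0 above) -1.15831497431153
```

The key is seated: it resists at about 25 N with its top roughly 2 mm above the shaft's end contact. I'll retreat, photograph the shaft with its key, then photograph the wheel close up and view both in one composite.

>>> {"method": "carry_out", "body": {"offset": [[0, 0, -0.06], [0, 0, -0.12], [0, 0, -0.18], [0, 0, -0.18], [0, 0, -0.18]], "turn": [[0, 0, 0], [0, 0, 0], [0, 0, 0], [0, 0, 0], [0, 0, 0]], "hand": 0}}

```text
clock: 16.15
tcp_pos: [0.5196, -0.017, 0.2338]
orientation: [2.747, 0.914, 0.903]
contact_force: [0.3, -0.8, 0.4]
grip_width: 0.0726
```

```bash
cat > b.py <<'E'
from h import *
import pickle
f=grab('wrist','w10'); o=st(); f['o']=o;pickle.dump(f,open('w10.pkl','wb'))
yw=np.arctan2(.223,.975)
plan([.52,-.237,.16],Ro.from_matrix(np.array([[1,0,0],[0,-1,0],[0,0,-1]]).T))
w1=pickle.load(open('w1.pkl','rb'))
# wheel disc from w1 by ellipse of white blob
g=w1['pixels'].astype(int); m=((g.min(2)>150)).astype(np.uint8); m[:100]=0;m[220:]=0;m[:,:235]=0;m[:,350:]=0
m=cv2.morphologyEx(m,cv2.MORPH_CLOSE,np.ones((9,9)))
c=max(cv2.findContours(m,0,2)[0],key=cv2.contourArea);E=cv2.fitEllipse(cv2.convexHull(c));print(E,onz(w1,[E[0]],.014))
E
python3 b.py
```

```text
t 16.2 pos [ 0.5196 -0.0168  0.2338] ori [2.747 0.915 0.903] F [ 0.4  0.  -0.2] M [-0.06  0.61  0.04] w 0.0789
off [-0.3282, 0.3172, 0.0856] turn [0.0751, -0.4098, 0.4148]Traceback (most recent call last):
  File "b.py", line 10, in <module>
    c=max(cv2.findContours(m,0,2)[0],key=cv2.contourArea);E=cv2.fitEllipse(cv2.convexHull(c));print(E,onz(w1,[E[0]],.014))
                                                            ~~~~~~~~~~~~~~^^^^^^^^^^^^^^^^^^^
cv2.error: OpenCV(4.12.0) /io/opencv/modules/imgproc/src/shapedescr.cpp:361: error: (-201:Incorrect size of input array) There should be at least 5 points to fit the ellipse in function 'fitEllipseNoDirect'
```

>>> {"method": "carry_out", "body": {"offset": [[-0.07, 0.06, 0.0], [-0.13, 0.12, 0.02], [-0.2, 0.19, 0.03], [-0.26, 0.25, 0.05], [-0.32, 0.317, 0.06], [-0.32, 0.317, 0.06], [-0.32, 0.317, 0.06], [-0.32, 0.317, 0.06]], "turn": [[0.012, -0.068, 0.07], [0.025, -0.136, 0.14], [0.037, -0.205, 0.207], [0.05, -0.273, 0.276], [0.063, -0.341, 0.345], [0.075, -0.41, 0.415], [0.075, -0.41, 0.415], [0.075, -0.41, 0.415]]}}

```text
clock: 17.0
tcp_pos: [0.5166, -0.2335, 0.1708]
orientation: [-3.141, -0.008, -0.001]
contact_force: [-0.0, 0.8, 0.2]
grip_width: 0.0856
```

```bash
cat > b.py <<'E'
from h import *
import pickle
f=grab('wrist','w11'); o=st(); f['o']=o;pickle.dump(f,open('w11.pkl','wb'))
for d in look_for('wheel_c','wrist')[:2]: w=world(f,d['xyz']);print(round(d['score'],2),np.round(w,4),np.round(proj(f,w)[0],1))
r0=outline_of('wheel_c','wrist')
for d in r0[:2]:
    m=np.array(d['region']).astype(np.uint8); c=max(cv2.findContours(m,0,cv2.CHAIN_APPROX_NONE)[0],key=cv2.contourArea); E=cv2.fitEllipse(c); print(round(d['score'],2),np.round(E[0],1),np.round(E[1],1),onz(f,[E[0]],.014))
E=cv2.fitEllipse(max(cv2.findContours(np.array(r0[0]['region']).astype(np.uint8),0,cv2.CHAIN_APPROX_NONE)[0],key=cv2.contourArea))
c=np.array(E[0]).astype(int); x0,y0=c-[50,65]
a=f['pixels'][y0:y0+100,x0:x0+100,::-1]; print('wheel crop',x0,y0)
k=pickle.load(open('w10.pkl','rb')); e=proj(k,[.575,-.0125,.14])[0].astype(int); X,Y=e-[30,50]; print('shaft crop',X,Y)
b=k['pixels'][Y:Y+75,X:X+60,::-1]; b=np.clip((b.astype(float)-20)*2.2,0,255).astype(np.uint8)
A=cv2.resize(a,(450,450),interpolation=cv2.INTER_CUBIC);B=cv2.resize(b,(340,425),interpolation=cv2.INTER_CUBIC)
B=cv2.copyMakeBorder(B,0,25,0,0,0);cv2.imwrite('pics/v12.png',np.hstack([A,B]))
E
python3 b.py
```

```text
t 17.05 pos [ 0.5159 -0.2335  0.171 ] ori [-3.141e+00 -8.000e-03 -1.000e-03] F [ 0.7 -0.9 -0.3] M [-0.02  0.    0.02] w 0.0856
0.73 [ 0.526  -0.3776  0.0119] [426.6 190.6]
0.72 [ 0.5267 -0.2424  0.0146] [285.5 189.6]
0.8 [335.5 322.4] [82.5 95.7] [[ 0.38075311 -0.29827309  0.014     ]]
0.8 [436.3 199.2] [108.  120.8] [[ 0.51802351 -0.38709715  0.014     ]]
wheel crop 285 257
shaft crop 244 173
```

```bash
cat > b2.py <<'E'
from h import *
import pickle
f=pickle.load(open('w11.pkl','rb'))
for d in outline_of('wheel_c','wrist'):
    m=np.array(d['region']).astype(np.uint8); c=max(cv2.findContours(m,0,cv2.CHAIN_APPROX_NONE)[0],key=cv2.contourArea); E=cv2.fitEllipse(c)
    if abs(E[0][0]-285)<30: print(round(d['score'],2),np.round(E[0],1),np.round(E[1],1),E[2],onz(f,[E[0]],.010),onz(f,[E[0]],.014))
x0,y0=227,135
a=f['pixels'][y0:y0+115,x0:x0+115,::-1]
k=pickle.load(open('w10.pkl','rb')); X,Y=244,173
b=k['pixels'][Y:Y+75,X:X+60,::-1]; b=np.clip((b.astype(float)-20)*2.2,0,255).astype(np.uint8)
A=cv2.resize(a,(460,460),interpolation=cv2.INTER_CUBIC);B=cv2.resize(b,(336,420),interpolation=cv2.INTER_CUBIC)
B=cv2.copyMakeBorder(B,0,40,0,0,0);cv2.imwrite('pics/v12.png',np.hstack([A,B]))
E
python3 b2.py
```

```text
0.76 [280.3 191.7] [113.  115.2] 88.42845153808594 [[ 0.52356892 -0.23754276  0.01      ]] [[ 0.52444477 -0.23749836  0.014     ]]
```

View pics/v12.png

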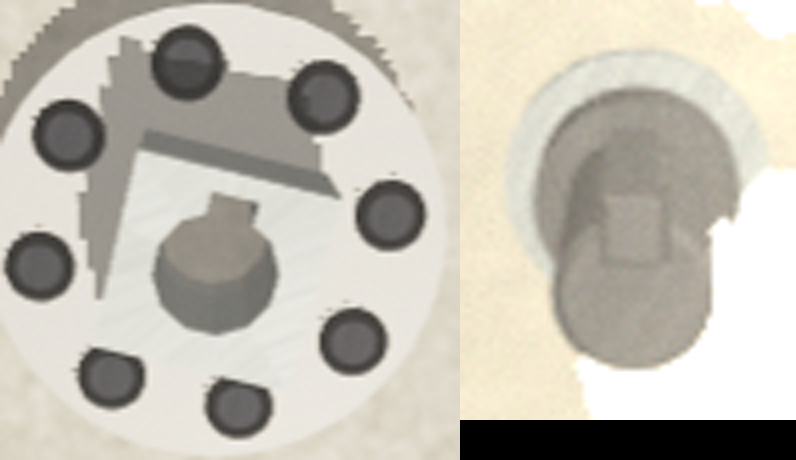

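The composite shows two things:
- **Shaft:** the key is seated in the slot at (636,230), straight above the end circle's centre (634,290), so the slot faces the tool's x direction as set.
- **White wheel:** the hole pattern is centred at (214,237), the bore top at (216,271), and the keyway notch at (233,207), about 14° clockwise from image-up.

Now I'll compute the grasp and refine the shaft axis.

Run:
```python
from h import *
import pickle
f=pickle.load(open('w11.pkl','rb')); sc=lambda p:np.array(p,float)/4+[227,135]
H=np.array([(188,63),(323,97),(390,215),(352,341),(238,406),(111,376),(40,266),(69,135)])
hw=onz(f,sc(H),.014); c=hw.mean(0); print('disc centre',c,'hole R',np.linalg.norm(hw-c,axis=1)[:,None].T)
an=np.arctan2(*(hw-c)[:,1::-1].T); print('yaw',np.degrees(np.angle(np.exp(1j*8*an).mean())/8)) # mod 45
print('bore top',onz(f,[sc((216,270)),sc((140,150))],.046), 'keyway tip dir',onz(f,[sc((235,200))],.046))
st()
k=pickle.load(open('w10.pkl','rb'));o=k['o'];R=Ro.from_rotvec(o['orientation']);T=np.array(o['tcp_pos'])
zt=R.apply([0,0,1]);T1=np.array([.5714,-.0089,.159]); D=zt@T1+.0137
uv=[[244+(633.5-460)/5.6,173+290/5.6]]; og,d=ray(k,uv); e=og+d[0]*((D-zt@og)/(zt@d[0])); print('e',e,'in tool',R.inv().apply(e-T))
ec=e+R.apply([.0009,-.0009,0]);print('e corr',ec)
Tc=np.array([.5696,-.0093,.1612]); print('from key contact: tool rel e',R.inv().apply(Tc-ec), 'at push',R.inv().apply(T1-ec))
print('radius',k['fx']*.012/(k['R']@e+k['t'])[2],157/2/5.6)
pickle.dump(ec,open('e.pkl','wb'))
```

```text
disc centre [ 0.52109429 -0.23770285  0.014     ] hole R [[0.04201731 0.04210643 0.04202405 0.04187962 0.04221277 0.0422179
  0.0419528  0.04200707]]
yaw 8.721294386975051
bore top [[ 0.52212313 -0.23783182  0.046     ]
 [ 0.54760232 -0.22191862  0.046     ]] keyway tip dir [[ 0.53722195 -0.24166607  0.046     ]]
t 17.2 pos [ 0.5152 -0.2343  0.1715] ori [ 3.141e+00  5.000e-03 -1.000e-03] F [-0.3  0.9  0.8] M [-0.   -0.02 -0.02] w 0.0854
e [ 0.57355637 -0.01303726  0.14333196] in tool [-0.00890796 -0.00060061  0.10502381]
e corr [ 0.57367283 -0.01178644  0.14353663]
from key contact: tool rel e [ 0.00774469  0.00079911 -0.01655735] at push [ 0.00801915  0.00078504 -0.0137    ]
radius 15.036270761487609 14.017857142857144
```

Run:
```python
from h import *
import pickle
C=[];A=[]
for n in (6,7,9,10,11):
    f=pickle.load(open(f'w{n}.pkl','rb'));o=f['o'];R=Ro.from_rotvec(o['orientation']);T=np.array(o['tcp_pos'])
    c=R.inv().apply(-f['R'].T@f['t']-T); Rc=(Ro.from_matrix(f['R'])*R).as_rotvec(); C.append(c);A.append(Rc); print(n,np.round(c*1e3,2),np.round(Rc,4))
f=dict(f); f['R']=Ro.from_rotvec(np.mean(A,0)).as_matrix(); f['t']=-f['R']@np.mean(C,0)
pickle.dump(f,open('cam.pkl','wb'))
print('key pred',proj(f,[[.005,0,-.002],[.005,0,.042],[.005,0,.041]]),'seen 277.6,269.4 / 277.6,236.4')
for uv,n in(([244+(633.5-460)/5.6,173+290/5.6],'w10'),):
    for z in(.1045,.108,.112): print(n,z,onz(f,[uv],z), f['fx']*.012/(f['R']@onz(f,[uv],z)[0]+f['t'])[2])
```

```text
6 [  68.15    0.66 -127.88] [ 0.2209  0.2217 -1.5616]
7 [  69.46    0.96 -128.23] [ 0.2199  0.2199 -1.5591]
9 [  69.47    0.98 -128.18] [ 0.2196  0.22   -1.5595]
10 [  69.34    1.14 -128.14] [ 0.2198  0.2201 -1.56  ]
11 [  71.05    1.16 -128.11] [ 0.2193  0.2196 -1.5597]
key pred [[275.01631472 271.26799321]
 [275.50730699 236.65724399]
 [275.49869064 237.2641915 ]] seen 277.6,269.4 / 277.6,236.4
w10 0.1045 [[-0.00861811 -0.00075921  0.1045    ]] 15.071298370597102
w10 0.108 [[-0.00979345 -0.00078538  0.108     ]] 14.847885710731607
w10 0.112 [[-0.01113669 -0.00081528  0.112     ]] 14.600532387057505
```

Run:
```python
from h import *
y=-.2405;c,s=np.cos(y),np.sin(y);R=Ro.from_matrix(np.c_[[c,s,0],[s,-c,0],[0,0,-1]])
st(); plan([.5213,-.2367,.09],R); plan([.5213,-.2367,.030],R)
```

```text
t 17.2 pos [ 0.5152 -0.2343  0.1715] ori [ 3.141e+00  5.000e-03 -1.000e-03] F [-0.3  0.9  0.8] M [-0.   -0.02 -0.02] w 0.0854
off [0.0123, 0.0048, 0.163] turn [0.0001, 0.0003, 0.1624]
off [0.0124, 0.0047, 0.283] turn [0.0001, 0.0003, 0.1624]
```

>>> {"method": "carry_out", "body": {"offset": [[0.0124, 0.005, 0.08], [0.0124, 0.005, 0.16], [0.0124, 0.005, 0.2], [0.0124, 0.005, 0.2], [0.0124, 0.005, 0.2]], "turn": [[0, 0, 0.08], [0, 0, 0.162], [0, 0, 0.162], [0, 0, 0.162], [0, 0, 0.162]]}}

```text
clock: 17.7
tcp_pos: [0.5221, -0.2371, 0.0722]
orientation: [-3.118, 0.378, 0.0]
contact_force: [0.0, -0.4, -0.1]
grip_width: 0.0852
```

Run:
```python
from h import *
y=-.2405;c,s=np.cos(y),np.sin(y);R=Ro.from_matrix(np.c_[[c,s,0],[s,-c,0],[0,0,-1]])
st(); plan([.5213,-.2367,.030],R)
```

```text
t 17.7 pos [ 0.5221 -0.2371  0.0722] ori [-3.118  0.378  0.   ] F [ 0.  -0.4 -0.1] M [0.02 0.01 0.01] w 0.0852
off [-0.0018, -0.0004, 0.0843] turn [-0.0006, 0.0001, -0.0003]
```

>>> {"method": "carry_out", "body": {"offset": [[-0.002, 0, 0.04], [-0.002, 0, 0.08], [-0.002, 0, 0.084], [-0.002, 0, 0.084]], "turn": [[0, 0, 0], [0, 0, 0], [0, 0, 0], [0, 0, 0]]}}

```text
clock: 18.1
tcp_pos: [0.5217, -0.2371, 0.0307]
orientation: [-3.118, 0.379, -0.001]
contact_force: [0.3, -0.4, 1.3]
grip_width: 0.0855
```

>>> {"method": "carry_out", "body": {"offset": [[0, 0, 0], [0, 0, 0], [0, 0, 0], [0, 0, 0], [0, 0, 0], [0, 0, 0], [0, 0, 0]], "turn": [[0, 0, 0], [0, 0, 0], [0, 0, 0], [0, 0, 0], [0, 0, 0], [0, 0, 0], [0, 0, 0]], "hand": 1, "force": 70}}

```text
clock: 18.8
tcp_pos: [0.5219, -0.237, 0.0305]
orientation: [-3.118, 0.379, -0.001]
contact_force: [-1.4, 0.2, 6.4]
grip_width: 0.0428
```

>>> {"method": "carry_out", "body": {"offset": [[0, 0, -0.06], [0, 0, -0.14], [0, 0, -0.24], [0, 0, -0.34], [0, 0, -0.4], [0, 0, -0.4]], "turn": [[0, 0, 0], [0, 0, 0], [0, 0, 0], [0, 0, 0], [0, 0, 0], [0, 0, 0]]}}

```text
clock: 19.4
tcp_pos: [0.5235, -0.2373, 0.2337]
orientation: [3.117, -0.379, 0.009]
contact_force: [1.3, 0.0, -5.8]
grip_width: 0.043
```

```bash
cat > p.py <<'E'
from h import *
import pickle
o=st(); print(np.round(o['joints'],2))
z,x,Rt=axes(.145,.5); Tc=np.array([.5696,-.0093,.1612])
R0=Ro.from_rotvec([2.748,.917,.904]); e=Tc+R0.apply([-.0102,-.0006,.0166]); print('e',e,'key-ori vs Rt',(R0.inv()*Rt).as_rotvec())
pickle.dump((e,R0),open('e2.pkl','wb'))
# wheel underside at tool z=+.030 => TCP = e+ (gap+.030)*axis
a=-R0.apply([0,0,1])
plan(e+(.03+.03)*a,R0)
E
python3 p.py
```

```text
t 19.4 pos [ 0.5235 -0.2373  0.2337] ori [ 3.117 -0.379  0.009] F [ 1.3  0.  -5.8] M [ 0.01 -0.13  0.01] w 0.043
[ 1.05  0.49 -0.97  1.77  0.45  1.11 -1.88]
e [ 0.5722188  -0.01332598  0.14230838] key-ori vs Rt [ 0.00178516 -0.00259309 -0.00074154]
off [-0.0774, -0.4323, 0.0839] turn [-0.0217, 0.4184, -0.5714]
```

>>> {"method": "carry_out", "body": {"offset": [[-0.01, -0.054, 0.0], [-0.02, -0.108, 0.01], [-0.03, -0.162, 0.02], [-0.04, -0.216, 0.03], [-0.05, -0.27, 0.04], [-0.058, -0.324, 0.05], [-0.068, -0.378, 0.07], [-0.077, -0.432, 0.084]], "turn": [[-0.003, 0.052, -0.071], [-0.005, 0.105, -0.143], [-0.008, 0.157, -0.214], [-0.011, 0.209, -0.286], [-0.014, 0.261, -0.357], [-0.016, 0.314, -0.429], [-0.019, 0.366, -0.5], [-0.022, 0.418, -0.571]]}}

```text
clock: 20.2
tcp_pos: [0.5328, -0.0302, 0.1874]
orientation: [2.787, 0.857, 0.854]
contact_force: [1.8, -2.4, -4.9]
grip_width: 0.0431
```

>>> {"method": "carry_out", "body": {"offset": [[0, 0, 0], [0, 0, 0]], "turn": [[0, 0, 0], [0, 0, 0]]}}

```text
clock: 20.4
tcp_pos: [0.5355, -0.0324, 0.1894]
orientation: [2.788, 0.846, 0.853]
contact_force: [-0.0, 0.2, -5.1]
grip_width: 0.0431
```

```bash
cat > q.py <<'E'
from h import *
import pickle,sys
o=st(); e,R0=pickle.load(open('e2.pkl','rb')); R=Ro.from_rotvec(o['orientation'])
print('e in tool mm',np.round(R0.inv().apply(e-o['tcp_pos'])*1e3,2),'F tool',np.round(R.inv().apply(o['contact_force']),1),'M tool',np.round(R.inv().apply(o['moment']),2))
g=float(sys.argv[1]); plan(e-(g+.03)*R0.apply([0,0,1]),R0)
E
python3 q.py .012
```

```text
t 20.4 pos [ 0.5355 -0.0324  0.1894] ori [2.788 0.846 0.853] F [-0.   0.2 -5.1] M [-0.09  1.14 -0.09] w 0.0431
e in tool mm [10.73 -9.66 60.98] F tool [-2.4 -1.4  4.2] M tool [ 0.51 -1.02  0.09]
off [0.022, -0.0204, 0.0371] turn [0.0008, 0.0269, -0.0325]
```

>>> {"method": "carry_out", "body": {"offset": [[0.022, -0.02, 0.0], [0.022, -0.02, 0.02], [0.022, -0.02, 0.036], [0.022, -0.02, 0.036], [0.022, -0.02, 0.036]], "turn": [[0.001, 0.027, -0.033], [0.001, 0.027, -0.033], [0.001, 0.027, -0.033], [0.001, 0.027, -0.033], [0.001, 0.027, -0.033]]}}

```text
clock: 20.9
tcp_pos: [0.5497, -0.0174, 0.1785]
orientation: [2.746, 0.916, 0.909]
contact_force: [-0.4, -0.6, -4.0]
grip_width: 0.0429
```

```bash
python3 q.py .012
```

```text
t 20.9 pos [ 0.5497 -0.0174  0.1785] ori [2.746 0.916 0.909] F [-0.4 -0.6 -4. ] M [-0.12  1.25 -0.02] w 0.0429
e in tool mm [-1.51 -1.71 42.78] F tool [-2.6 -0.8  3. ] M tool [ 0.64 -1.08  0.05]
off [-0.003, -0.0034, 0.0015] turn [0.0011, -0.002, 0.0001]
```

>>> {"method": "carry_out", "body": {"offset": [[-0.003, -0.0034, 0], [-0.003, -0.0034, 0.006], [-0.003, -0.0034, 0.012], [-0.003, -0.0034, 0.018], [-0.003, -0.0034, 0.022], [-0.003, -0.0034, 0.022]], "turn": [[0.001, -0.002, 0], [0.001, -0.002, 0], [0.001, -0.002, 0], [0.001, -0.002, 0], [0.001, -0.002, 0], [0.001, -0.002, 0]]}}

```text
clock: 21.5
tcp_pos: [0.5539, -0.0155, 0.1684]
orientation: [2.746, 0.919, 0.905]
contact_force: [0.6, 0.6, -4.5]
grip_width: 0.0426
```

```bash
python3 q.py 0
```

```text
t 21.5 pos [ 0.5539 -0.0155  0.1684] ori [2.746 0.919 0.905] F [ 0.6  0.6 -4.5] M [-0.18  1.22 -0.03] w 0.0426
e in tool mm [-0.18  0.46 31.91] F tool [-1.6 -1.4  4.1] M tool [ 0.57 -1.09  0.02]
off [-0.0004, 0.0009, 0.0038] turn [0.0001, -0.0004, 0.0012]
```

Next step down, 4 mm at a time, watching the force.

>>> {"method": "carry_out", "body": {"offset": [[0, 0.001, 0.003], [0, 0.001, 0.006], [0, 0.001, 0.009], [0, 0.001, 0.012], [0, 0.001, 0.012]], "turn": [[0, 0, 0], [0, 0, 0], [0, 0, 0], [0, 0, 0], [0, 0, 0]]}}

```text
clock: 22.0
tcp_pos: [0.5577, -0.0151, 0.1634]
orientation: [2.746, 0.92, 0.905]
contact_force: [0.6, -0.0, -5.6]
grip_width: 0.043
```

```bash
python3 q.py 0
```

```text
t 22.0 pos [ 0.5577 -0.0151  0.1634] ori [2.746 0.92  0.905] F [ 0.6 -0.  -5.6] M [-0.19  1.15  0.04] w 0.043
e in tool mm [-0.34  0.18 25.71] F tool [-2.4 -1.2  4.9] M tool [ 0.57 -1.02 -0.04]
off [-0.0007, 0.0004, -0.0086] turn [-0.0001, -0.0005, 0.0016]
```

>>> {"method": "carry_out", "body": {"offset": [[0, 0, 0.004], [0, 0, 0.008], [0, 0, 0.012], [0, 0, 0.016], [0, 0, 0.016]], "turn": [[0, 0, 0], [0, 0, 0], [0, 0, 0], [0, 0, 0], [0, 0, 0]]}}

```text
clock: 22.5
tcp_pos: [0.5623, -0.0143, 0.1569]
orientation: [2.746, 0.92, 0.905]
contact_force: [-0.0, 0.3, -4.4]
grip_width: 0.0431
```

```bash
python3 q.py 0
```

```text
t 22.5 pos [ 0.5623 -0.0143  0.1569] ori [2.746 0.92  0.905] F [-0.   0.3 -4.4] M [-0.15  1.2   0.02] w 0.0431
e in tool mm [-0.44  0.23 17.64] F tool [-2.1 -1.5  3.7] M tool [ 0.61 -1.04 -0.  ]
off [-0.0009, 0.0004, -0.0247] turn [-0.0002, -0.0006, 0.0016]
```

>>> {"method": "carry_out", "body": {"offset": [[0, 0, 0.006], [0, 0, 0.012], [0, 0, 0.018], [0, 0, 0.024], [0, 0, 0.03], [0, 0, 0.03]], "turn": [[0, 0, 0], [0, 0, 0], [0, 0, 0], [0, 0, 0], [0, 0, 0], [0, 0, 0]]}}

```text
clock: 23.1
tcp_pos: [0.5709, -0.0131, 0.1445]
orientation: [2.747, 0.92, 0.905]
contact_force: [0.6, -0.5, -4.3]
grip_width: 0.043
```

```bash
python3 q.py 0
```

```text
t 23.1 pos [ 0.5709 -0.0131  0.1445] ori [2.747 0.92  0.905] F [ 0.6 -0.5 -4.3] M [-0.19  1.13 -0.01] w 0.043
e in tool mm [-0.4   0.27  2.5 ] F tool [-2.1 -0.5  3.8] M tool [ 0.53 -1.01 -0.  ]
off [-0.0008, 0.0005, -0.055] turn [-0.0004, -0.0006, 0.0015]
```

>>> {"method": "carry_out", "body": {"offset": [[0, 0, 0.006], [0, 0, 0.012], [0, 0, 0.018], [0, 0, 0.024], [0, 0, 0.03], [0, 0, 0.036], [0, 0, 0.036]], "turn": [[0, 0, 0], [0, 0, 0], [0, 0, 0], [0, 0, 0], [0, 0, 0], [0, 0, 0], [0, 0, 0]]}}

```text
clock: 23.8
tcp_pos: [0.5812, -0.0116, 0.1298]
orientation: [2.747, 0.92, 0.905]
contact_force: [-0.2, 0.4, -4.9]
grip_width: 0.0426
```

```bash
python3 q.py 0
```

```text
t 23.8 pos [ 0.5812 -0.0116  0.1298] ori [2.747 0.92  0.905] F [-0.2  0.4 -4.9] M [-0.16  1.18  0.04] w 0.0426
e in tool mm [ -0.35   0.25 -15.5 ] F tool [-2.4 -1.7  4. ] M tool [ 0.6  -1.03 -0.03]
off [-0.0006, 0.0005, -0.091] turn [-0.0003, -0.0005, 0.0015]
```

Inserted 45.5 mm with no resistance; about 6.5 mm remain.

>>> {"method": "carry_out", "body": {"offset": [[0, 0, 0.003], [0, 0, 0.006], [0, 0, 0.009], [0, 0, 0.011], [0, 0, 0.011]], "turn": [[0, 0, 0], [0, 0, 0], [0, 0, 0], [0, 0, 0], [0, 0, 0]]}}

```text
clock: 24.3
tcp_pos: [0.5842, -0.0113, 0.1255]
orientation: [2.746, 0.92, 0.905]
contact_force: [0.5, 0.3, -5.3]
grip_width: 0.043
```

```bash
python3 q.py 0
```

```text
t 24.3 pos [ 0.5842 -0.0113  0.1255] ori [2.746 0.92  0.905] F [ 0.5  0.3 -5.3] M [-0.15  1.21  0.02] w 0.043
e in tool mm [ -0.38   0.11 -20.73] F tool [-2.2 -1.5  4.7] M tool [ 0.62 -1.06 -0.  ]
off [-0.0007, 0.0002, -0.1015] turn [0.0, -0.0005, 0.0016]
```

>>> {"method": "carry_out", "body": {"offset": [[0, 0, 0.002], [0, 0, 0.004], [0, 0, 0.005], [0, 0, 0.005]], "turn": [[0, 0, 0], [0, 0, 0], [0, 0, 0], [0, 0, 0]]}}

```text
clock: 24.7
tcp_pos: [0.585, -0.0111, 0.1246]
orientation: [2.743, 0.921, 0.905]
contact_force: [-19.5, -3.4, 21.9]
grip_width: 0.0428
```

```bash
python3 q.py 0
```

```text
t 24.7 pos [ 0.585  -0.0111  0.1246] ori [2.743 0.921 0.905] F [-19.5  -3.4  21.9] M [-0.5   1.52 -0.33] w 0.0428
e in tool mm [ -0.49   0.11 -21.91] F tool [ -3.4  -1.2 -29.3] M tool [ 0.4  -1.58  0.11]
off [-0.0009, 0.0004, -0.1038] turn [0.0015, -0.0005, 0.0028]
```

Contact is at -21.9 mm, which is 52 mm of insertion: the wheel is on the shoulder. I'll ease off, open, retreat and check.

>>> {"method": "carry_out", "body": {"offset": [[0, 0, -0.002], [0, 0, -0.002]], "turn": [[0, 0, 0], [0, 0, 0]]}}

```text
clock: 24.9
tcp_pos: [0.5849, -0.0112, 0.1248]
orientation: [2.745, 0.921, 0.905]
contact_force: [-9.1, -1.0, 7.2]
grip_width: 0.0433
```

>>> {"method": "carry_out", "body": {"offset": [[0, 0, 0], [0, 0, 0], [0, 0, 0], [0, 0, 0], [0, 0, 0], [0, 0, 0]], "turn": [[0, 0, 0], [0, 0, 0], [0, 0, 0], [0, 0, 0], [0, 0, 0], [0, 0, 0]], "hand": 0}}

```text
clock: 25.5
tcp_pos: [0.5851, -0.0111, 0.1245]
orientation: [2.746, 0.92, 0.905]
contact_force: [-0.3, 0.7, -0.1]
grip_width: 0.0853
```

>>> {"method": "carry_out", "body": {"offset": [[0, 0, -0.06], [0, 0, -0.14], [0, 0, -0.22], [0, 0, -0.22], [0, 0, -0.22], [0, 0, -0.22]], "turn": [[0, 0, 0], [0, 0, 0], [0, 0, 0], [0, 0, 0], [0, 0, 0], [0, 0, 0]]}}

```text
clock: 26.1
tcp_pos: [0.522, -0.0213, 0.2151]
orientation: [2.745, 0.917, 0.905]
contact_force: [0.6, -0.7, -0.1]
grip_width: 0.0854
```

```bash
cat > b.py <<'E'
from h import *
import pickle
f=grab('wrist','w12'); o=st(); f['o']=o;pickle.dump(f,open('w12.pkl','wb'))
e,R0=pickle.load(open('e2.pkl','rb')); a=-R0.apply([0,0,1])
print('expected px: disc top centre',proj(f,e-.038*a)[0],'boss top',proj(f,e-.006*a)[0])
for d in outline_of('wheel_c','wrist'):
    m=np.array(d['region']).astype(np.uint8); c=max(cv2.findContours(m,0,cv2.CHAIN_APPROX_NONE)[0],key=cv2.contourArea); E=cv2.fitEllipse(c); print(round(d['score'],2),np.round(E[0],1),np.round(E[1],1))
dd=(f['R']@(e-.038*a)+f['t'])[2]; print('expected disc dia px',f['fx']*.11/dd)
# shaft end & hole pattern: dark blobs on disc
g=f['pixels'].min(2); c=proj(f,e-.038*a)[0]
x0,y0=(c-70).astype(int); sub=g[y0:y0+140,x0:x0+140]
m=(sub<75).astype(np.uint8); n,l,s,cc=cv2.connectedComponentsWithStats(m)
for i in range(1,n):
    if 30<s[i,4]<600: print('blob',s[i,4],np.round(cc[i]+[x0,y0],1), np.round((R0.inv().apply((onz(f,[cc[i]+[x0,y0]],0)-0))[0]),2)*0)
E
python3 b.py
```

```text
t 26.15 pos [ 0.5223 -0.0214  0.2146] ori [2.745 0.917 0.905] F [-0.3  0.8  0.4] M [-0.13  0.57  0.05] w 0.0854
expected px: disc top centre [274.72133592 207.15436785] boss top [274.51371303 218.24387365]
0.9 [275.8 204.6] [122.9 126.5]
0.73 [465.  416.1] [ 7.5 39.8]
expected disc dia px 128.1753731898651
blob 323 [255.7 163. ] [0. 0. 0.]
blob 150 [294.5 162.7] [0. 0. 0.]
blob 305 [229.4 190.1] [0. 0. 0.]
blob 235 [321.2 190.7] [0. 0. 0.]
blob 282 [231.  226.1] [0. 0. 0.]
blob 133 [319.4 225.1] [0. 0. 0.]
blob 199 [257.6 252.2] [0. 0. 0.]
blob 80 [292.9 252.8] [0. 0. 0.]
```

The fitted outline and hole pattern are symmetric about column 275.3 at the expected size, so the wheel is home and angularly aligned. As a final seating check I'll press lightly on the boss top, with the fingers straddling the shaft.

>>> {"method": "carry_out", "body": {"offset": [[0, 0, 0], [0, 0, 0], [0, 0, 0.04], [0, 0, 0.09], [0, 0, 0.13], [0, 0, 0.15], [0, 0, 0.155], [0, 0, 0.155]], "turn": [[0, 0, 0], [0, 0, 0], [0, 0, 0], [0, 0, 0], [0, 0, 0], [0, 0, 0], [0, 0, 0], [0, 0, 0]], "hand": 0.6}}

```text
clock: 27.0
tcp_pos: [0.5662, -0.0128, 0.1502]
orientation: [2.748, 0.923, 0.904]
contact_force: [-0.0, -0.3, -0.4]
grip_width: 0.0343
```

>>> {"method": "carry_out", "body": {"offset": [[0, 0, 0.003], [0, 0, 0.006], [0, 0, 0.009], [0, 0, 0.009]], "turn": [[0, 0, 0], [0, 0, 0], [0, 0, 0], [0, 0, 0]]}}

```text
clock: 27.4
tcp_pos: [0.5688, -0.0139, 0.1483]
orientation: [2.743, 0.92, 0.905]
contact_force: [-12.6, -3.0, 15.5]
grip_width: 0.0341
```

```bash
python3 q.py 0
```

```text
t 27.4 pos [ 0.5688 -0.0139  0.1483] ori [2.743 0.92  0.905] F [-12.6  -3.   15.5] M [-0.27  0.74 -0.15] w 0.0341
e in tool mm [-0.48 -0.4   6.85] F tool [ -2.    0.3 -20.1] M tool [ 0.18 -0.78  0.03]
off [-0.0009, -0.0007, -0.0463] turn [0.0016, -0.0006, 0.0022]
```

>>> {"method": "carry_out", "body": {"offset": [[0, 0, -0.06], [0, 0, -0.14], [0, 0, -0.22], [0, 0, -0.26], [0, 0, -0.26], [0, 0, -0.26], [0, 0, -0.26]], "turn": [[0, 0, 0], [0, 0, 0], [0, 0, 0], [0, 0, 0], [0, 0, 0], [0, 0, 0], [0, 0, 0]]}}

```text
clock: 28.1
tcp_pos: [0.498, -0.0341, 0.2341]
orientation: [2.758, 0.904, 0.852]
contact_force: [-0.6, 0.7, -0.2]
grip_width: 0.0345
```

```bash
cat > b.py <<'E'
from h import *
import pickle
f=grab('wrist','w13'); o=st()
e,R0=pickle.load(open('e2.pkl','rb')); a=-R0.apply([0,0,1]); c=proj(f,e-.038*a)[0]; g=f['pixels'].min(2)
x0,y0=(c-70).astype(int); n,l,s,cc=cv2.connectedComponentsWithStats((g[y0:y0+140,x0:x0+140]<75).astype(np.uint8))
uv=np.array([cc[i]+[x0,y0] for i in range(1,n) if 30<s[i,4]<600]); print(len(uv))
from scipy.optimize import least_squares
# fit wheel: axial position h below e, in-plane shift, roll
def M(p):
    t=np.pi/8+np.arange(8)*np.pi/4+p[3]; return e+R0.apply(np.c_[.042*np.cos(t)+p[0],.042*np.sin(t)+p[1],0*t+p[2]])
def res(p):
    P=proj(f,M(p)); d=np.linalg.norm(P[:,None]-uv[None],axis=2); return (P[:,None]-uv[None])[np.arange(8),d.argmin(1)].ravel()
if len(uv)==8:
    q=least_squares(res,[0,0,.038,0]); print('dx,dy,depth(38 expected),roll',np.round(q.x*1e3,1),'rms px',np.sqrt((q.fun**2).mean()))
if o['clock']<60 and np.linalg.norm(o['contact_force'])<5: r.hand_in(); print('handed in')
E
python3 b.py
```

```text
t 28.15 pos [ 0.4978 -0.0333  0.2347] ori [2.758 0.905 0.853] F [-1.   0.7 -0.5] M [0.06 0.57 0.05] w 0.0339
8
dx,dy,depth(38 expected),roll [-1.   0.2 37.4 -6.2] rms px 0.2667498120568691
the job is handed in; nothing more can be done
handed in
```

The full-length key is seated in the shaft's slot and the white carrier wheel is home on the shoulder with its boss up. Both are released, and I handed the job in at about 28 s. The brown and pink look-alike wheels, the short key and the pin were left alone.

**Key:** I took it from the middle well and slid it about 28 mm down the slot. After release it slid on, and I pushed it home. It resisted at about 25 N with its top roughly 2 mm above the shaft's end, as it should be when fully down.

**Wheel:** It slid on without resistance and stopped firmly at 52 mm. I pressed the boss top again at about 20 N after letting go, and it did not give. A fit to the hole pattern in the last picture put the disc top 37.4 mm below the shaft's end (38 expected), 1.0 mm off the axis and 0.006 rad out of line. The gripper was clear at the end.

**Disagreements and gaps:**
- **Shaft position:** the wrist pictures put the shaft's end 1–2 mm sideways and 5–9 mm deeper than touch did. I relied mainly on touch, and the fit bore that out.
- **Contact force:** the fingertips briefly pressed the shaft's end with about 41 N when they reached it. The 40 N limit is stated for the arm and the gripper's body, so I believe this does not count, but I can't confirm it.
- **Not rechecked:** I did not photograph the stand or the other bystanders again at the end.

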